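# Prise the stuck brake pad out of the caliper

## Robot

A 6-joint arm with a two-finger parallel gripper is mounted at the origin on the work surface. World frame = base frame: x ahead of the robot, y to its left, z up, the work surface at z = 0. Lengths are in mm, angles in rad, forces in N, time in s.
With the tool pointing down it reaches from about 275 to 850 mm from the base axis. Payload 5.2 kg.
Tool frame: the origin (TCP) lies between the finger pads; the fingertips stand finger_overhang ahead of it and the grasp point (between the pads) lies 6 mm ahead of it (finger_overhang is the distance from the TCP to the fingertips, in mm); z points along the fingers, x is the direction in which the jaws open and shut, and the axes are right-handed (so a half turn about z gives the same grasp; the last joint's range is limited). The gripper opens to 85 mm and grips with 20 to 120 N. Pads are 22 mm wide; open, the fingers measure 114 mm over their backs; the gripper's body (76 mm by 85 mm) begins 54 mm behind the grasp point. The pads swing forward as they close: fully open they stand 13 mm farther back than shut.
Start: joints at [1.132, 0.259, 1.535, -0, 1.348, -0.203], TCP at [128.469, 534.791, 256.31] pointing down, gripper open.
Joint ranges: [-3.14, 3.14], [-0.91, 2.08], [0.19, 2.58], [-1.22, 4.36], [0.22, 2.71], [-3.12, 3.12]. Speed limits (rad/s): [2.57, 2.57, 3.14, 3.14, 3.14, 3.14].

## Interface

Orientations are given as [roll, pitch, yaw] about the fixed x, y, z axes, in that order (R = Rz(yaw) Ry(pitch) Rx(roll)).
In Python, from bench import * gives the robot as it stands. The module is installed in compiled form; this text tells all that it offers.
- The arm moves only by the tool play_rows, never from a script. Its argument "commands" is a list of rows, each an object of numbers: "x", "y", "z": the shift along the tool's x, y, z each as a share of 40 cm, from -1 to 1; "wx", "wy", "wz": the turn, a rotation vector about the tool's x, y, z each as a share of 180 degrees, from -1 to 1; "grip": the closure, from -1 (fully open) to 1 (shut), so that 0 is half open. A call has exactly 10 rows; each row is the pose to reach, as a shift and turn from the pose commanded when the call began, along the tool's axes at that moment, turning the shorter way round; what a row does not reach only later rows make up. A row lasts 1/8 s, in which the tool goes at most 62.5 mm and 10.7 degrees, less where a joint would pass 70% of its speed; a pose out of reach is approached as far as the arm can. A call with a number of a shift or a turn outside -1 to 1 is refused whole. A call with a gripper value outside its range is refused whole. The fingers move at their own pace and stop on an object; "squeeze" is the grip in N (left out, the last holds). Time passes only in rows, so rows that repeat a pose let the fingers close, or fill a call up. It gives the time, the measured TCP pose, the force and the opening at its end, in the units of the state.
- read_state(): the state, without advancing time (a new reading comes with each control period).
- camera(name): name is "side" or "top" or "wrist"; returns (picture, depth): 400x640x3 uint8, red, green, blue; 400x640 float32, mm along the optical axis (not along the pixel's ray), 0 where there is no reading.
- calibration(name): a dict with "fovy" (degrees; the focal length in pixels is half the picture's height over the tangent of half this angle, whatever the lens; pixels are square), "cx", "cy" (the principal point, pixels), "world_to_cam" (4x4, takes a point from world to camera coordinates); the wrist camera has in their place "mount" (4x4, takes a point from camera to tool coordinates, whose origin is the TCP and whose axes are the tool frame's). Camera axes: x right, y down, z forward; pixel columns grow to the right and rows downward; lengths in mm; the calibration is good to about 2 mm. A picture is of the moment at which its call begins: read the wrist's pose just before it. calibration takes no time and is no camera call.
- job_done(): hands the job in, once; it reports no verdict.
The state is a dict: "time": time; "qpos": joint angles; "qd": joint speeds; "joint_torque": joint torques, N m; "ee_pos": TCP position; "tcp_rot": TCP orientation; "ft_force": force on the tool from outside, world axes, zero at the start; "moment": the same for the moment, N m; "finger_gap": finger opening in mm.
Only numpy, scipy, OpenCV 4.12 (cv2) and the standard library are available. Lean on these libraries where they do the work, as an engineer would, in place of code of your own. Each camera call takes 0.05 s, during which the arm holds its last target. There are 200 camera calls.

## Task

The worn brake pad is stuck in the caliper: with the pry bar over the steel rib as fulcrum and its tip under the pad's tongue, lever the tongue up by a good centimetre before your fingers touch the pad. Then pull the loosened pad out and lay it flat in the steel tray without dropping it, and leave the bar lying flat on the bench top. Do not push the wrench, the bolts, the socket, the spray can, the jar or the small cardboard box about.

Things in the scene. Friction and masses are not known exactly. Their poses are not given: they have to be found in the camera images.
- bar: flat pry bar 200 mm long, lying on the bench, loose, about 0.28 kg. Origin on its underside at half length; +x points along the bar to the tip, +z up. Underside flat all along. From the tip: first 20 mm a thin blade 20 wide x 5 thick, then 90 mm of bare steel shaft 20 wide x 8 thick, then a black ribbed handle 90 long, 24 wide, 16 thick (local x -100 to -10 mm).
- bar_tip (a point): end of the bar's blade, middle of the edge, on the underside: 100 mm along +x from the bar's origin; same axes as the bar
- bar_mid (a point): point in the bar's middle, 4 mm above its underside; same axes as the bar
- caliper: grey brake caliper standing pocket-up on a dark steel foot (130 x 190 x 12 mm), fixed. Origin on the bench under the pocket's centre, +z up; the bar comes in from -y, pointing to +y. Beyond its -y end wall (y -47 to -112 mm) is a step, 66 mm wide, 54 mm high, that carries the rib; the space between step and tongue is open from -y and the sides.
- pocket (a point): centre of the pocket's floor, 79 mm above the caliper's origin; axes as the caliper's. Pocket 49 (x) x 86 (y) mm, walls 15 mm high (to 94 mm above the bench), flat on top to 52 mm either side in x. The 4 mm end wall at -y has a 32 mm wide notch down to the floor, through which the pad's tongue sticks out.
- rib: the fulcrum: bright steel round rod, diameter 16 mm, 60 mm long along the caliper's x, fixed on the step. Origin at the middle of its top line: 98 mm to -y of the caliper's origin, 70 mm above the bench (9 mm lower than the underside of the seated tongue). Axes as the caliper's.
- pad: worn brake pad in the pocket, friction side up, about 0.28 kg. Origin: centre of the plate's underside; axes as the caliper's while seated. Dark steel plate 46 (x) x 80 (y) x 6 mm; on it a black friction block 42 x 60 mm, 11 thick (top 17 mm above the underside, 2 mm above the pocket walls when seated). Tongue 22 wide, 6 thick, from the plate's -y end to y = -64 mm.
- clips (a point): point on the pocket's centre line between two sprung clips in the side walls, which grip the plate's edges from y -33 to -3 mm: levering the tongue up takes some 10 to 20 N there, the pad turns about its +y bottom edge, and the clips hold it wherever it was raised to, until pulled out upward with about 12 to 25 N. Fixed; axes as the caliper's.
- pad_tongue (a point): middle of the tongue's end, on the underside: 64 mm to -y of the pad's origin, 79 mm above the bench when seated; 17 mm of tongue stick out beyond the caliper's end wall
- tray: empty open steel tray, 170 (x) x 130 (y) x 30 mm high, walls and floor about 4 mm thick, fixed. Origin at the centre of its underside, +z up.
- wrench: loose wrench 190 mm long lying on the bench, not to be disturbed; origin on its underside at mid length
- bolt0: loose bolt standing on its head, 48 mm high, head 20 mm across, not to be disturbed; origin under the head
- bolt1: second bolt like bolt0, not to be disturbed; origin under the head
- socket: loose steel socket standing up, 28 mm diameter, 32 mm high, not to be disturbed; origin underneath
- spray: loose spray can, 60 mm diameter, 200 mm high, not to be disturbed; origin underneath
- jar: loose jar, 56 mm diameter, 70 mm high, not to be disturbed; origin underneath
- partsbox: loose closed cardboard box 90 x 130 x 60 mm, not to be disturbed; origin underneath
Mind the look-alikes: they are no part of the job. What is shaped like the caliper but green is not meant.

How it is judged:
By the outcome, as a careful person would: the job done as asked, in the order asked, and still so for the second after the job is handed in, with the robot touching nothing.
It also fails if it takes over 72 s, if anything falls off the work surface, if the arm or the gripper's body presses on something with over 40 N, if the wrist force passes 120 N, or if a joint passes its speed limit or range.

## Working session

There is one attempt and no reset: what is moved stays moved. The work goes in short steps, Python scripts to look and compute and a tool call to move; the robot and the scene stay as the last step left them, time stands still between calls to the robot, and variables do not carry over. Pictures are saved under pics/ and viewed, about 8 in all and at most 12, crops included, and the job is handed in when it is done.

Besides the shell and the picture viewer there is one more tool, called as name(argument=value, ...) on one line, values as JSON. play_rows: Moves the arm, as the interface text tells. Its arguments: {"type":"object","properties":{"commands":{"type":"array"},"squeeze":{"type":"number"}},"required":["commands"]}

```bash
mkdir -p pics
cat > h.py <<'E'
from bench import *
import numpy as np, cv2
from scipy.spatial.transform import Rotation as R
def K(c,shape=(400,640)): return 200/np.tan(np.radians(c["fovy"])/2)
def T_state(s):
    T=np.eye(4);r=np.array(s["tcp_rot"])
    T[:3,:3]=r if r.shape==(3,3) else R.from_euler('xyz',r).as_matrix()
    T[:3,3]=s["ee_pos"];return T
def grab(name):
    s=read_state();p,d=camera(name);c=calibration(name)
    M=T_state(s)@np.array(c["mount"]) if name=="wrist" else np.linalg.inv(np.array(c["world_to_cam"]))
    f=K(c);cx,cy=c.get("cx",320),c.get("cy",200)
    v,u=np.mgrid[:400,:640]
    P=np.stack([(u-cx)/f*d,(v-cy)/f*d,d,np.ones_like(d)],-1)@M.T
    return p,d,P[...,:3],M,f,cx,cy
def save(n,p): cv2.imwrite(n,p[...,::-1])
E
python3 - <<'E'
from h import *
print(read_state())
for n in("top","side"):
    p,d,P,*_=grab(n);save(f"pics/{n}0.png",p);np.savez(f"{n}0.npz",p=p,d=d,P=P);print(n,_)
E
```

```text
{'time': 0.0, 'qpos': array([ 1.13219207e+00,  2.59357562e-01,  1.53612828e+00,  1.31229842e-05,
        1.34799122e+00, -2.02822422e-01]), 'qd': array([ 0.00089851,  0.00066899, -0.00038598,  0.00018091,  0.00201605,
        0.00020894]), 'joint_torque': array([ 3.27400051e-05, -4.46026969e+01, -2.90570140e+01, -2.60345078e-04,
        1.20287680e-02,  4.86468721e-06]), 'ee_pos': array([128.25029484, 534.324705  , 255.44867923]), 'tcp_rot': array([-3.14120054e+00,  1.84319675e-03,  1.33501194e+00]), 'ft_force': array([ 0.54988546,  0.84152358, -0.30579051]), 'moment': array([ 0.0038297 , -0.00542688, -0.07338567]), 'finger_gap': 85.48714973093952}
top [array([[-1.29460272e-02, -9.94725282e-01,  1.01754670e-01,
         4.40818906e+02],
       [-9.99570948e-01,  1.02004294e-02, -2.74567016e-02,
         5.91418418e+01],
       [ 2.62739339e-02, -1.02066467e-01, -9.94430549e-01,
         1.27043409e+03],
       [ 0.00000000e+00,  0.00000000e+00,  0.00000000e+00,
         1.00000000e+00]]), np.float64(420.88203347734566), 318.34649858508595, 201.23195887187038]
side [array([[ 9.27807248e-01, -2.10754730e-01,  3.07824878e-01,
         2.03128844e+02],
       [-3.73049240e-01, -5.17889597e-01,  7.69821167e-01,
        -8.81081325e+02],
       [-2.82415014e-03, -8.29079495e-01, -5.59123613e-01,
         7.39571556e+02],
       [ 0.00000000e+00,  0.00000000e+00,  0.00000000e+00,
         1.00000000e+00]]), np.float64(496.8319216719775), 319.8198683041732, 200.65384192636563]
```

View pics/top0.png

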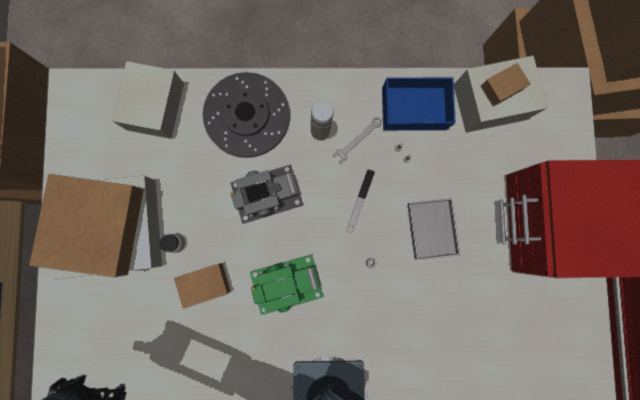

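View pics/side0.png

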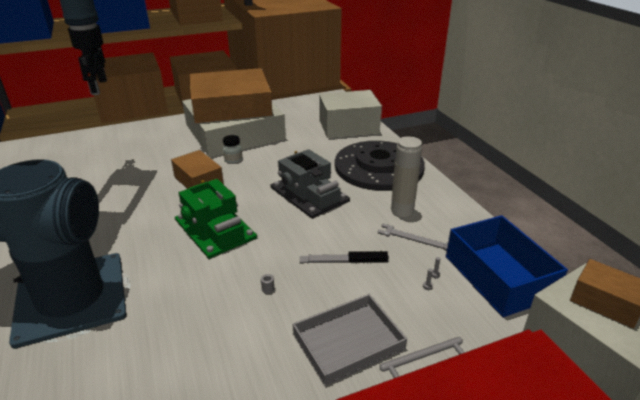

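The top view shows the grey caliper near (267,193), with its rib to the right. The bar has its handle at (367,183) and tip at (350,232). The tray is at (433,228), with the wrench, bolts and spray can above it. The green look-alike is at (287,284).

Run:
```python
from h import *
D=np.load("top0.npz");p,P=D["p"],D["P"]
c=np.hstack([cv2.resize(p[155:235,220:310],None,fx=5,fy=5,interpolation=cv2.INTER_CUBIC)[:400],cv2.resize(p[160:240,335:385],None,fx=5,fy=5,interpolation=cv2.INTER_CUBIC)])
save("pics/crop.png",c)
def rect(u0,u1,v0,v1,lo,hi):
    Q=P[v0:v1,u0:u1].reshape(-1,3);Q=Q[(Q[:,2]>lo)&(Q[:,2]<hi)]
    r=cv2.minAreaRect(Q[:,:2].astype(np.float32));print(len(Q),Q[:,2].mean().round(1),r,Q[:,:2].mean(0)); return r
print("bench",np.median(P[240:250,330:360,2]))
print("cal foot");rect(222,310,155,230,6,18)
print("cal all>6");rect(222,310,155,230,6,130)
print("cal top");rect(222,310,155,230,84,130)
print("rib");rect(280,310,155,230,58,78)
print("bar");rect(338,382,162,238,3.5,25)
print("tray");rect(400,465,190,265,22,40)
print("spray");rect(300,340,95,145,150,230)
print("box");rect(170,235,255,310,30,80)
print("wrench");rect(330,385,112,166,3.5,25)
g=rect(245,325,250,318,6,130)
```

```text
bench -0.1650330981976822
cal foot
724 11.6 ((600.4049072265625, 182.32444763183594), (249.66477966308594, 221.3725128173828), 88.38496398925781) [587.85529388 162.55270571]
cal all>6
2923 62.5 ((600.4049072265625, 182.32444763183594), (249.66477966308594, 221.3725128173828), 88.38496398925781) [590.72456028 178.88034602]
cal top
1213 93.4 ((587.4637451171875, 201.7906494140625), (103.96027374267578, 132.20462036132812), 16.86741065979004) [588.06162812 198.97964821]
rib
128 67.0 ((613.5694580078125, 117.16288757324219), (60.25474166870117, 46.50556945800781), 15.364731788635254) [615.1386563  105.83233802]
bar
617 9.6 ((575.511962890625, -99.8783950805664), (129.0644989013672, 229.47215270996094), 89.07333374023438) [ 578.50041796 -101.79295377]
tray
344 28.0 ((482.82281494140625, -318.12872314453125), (170.02191162109375, 131.82359313964844), 5.404252529144287) [ 481.46659262 -318.70973943]
spray
474 193.3 ((785.8167724609375, 16.91436767578125), (56.57565689086914, 55.911582946777344), 38.833648681640625) [782.22429163  17.23838913]
box
1565 59.4 ((329.03961181640625, 360.77178955078125), (89.85633087158203, 131.33779907226562), 16.932527542114258) [329.42713235 358.67658124]
wrench
492 6.9 ((763.64404296875, -97.15409088134766), (166.0808868408203, 167.48709106445312), 89.09004211425781) [ 761.4651567  -103.40401186]
3001 61.1 ((319.2610168457031, 121.49371337890625), (171.5504150390625, 226.04205322265625), 3.746781826019287) [328.03345845 121.02286298]
```

View pics/crop.png

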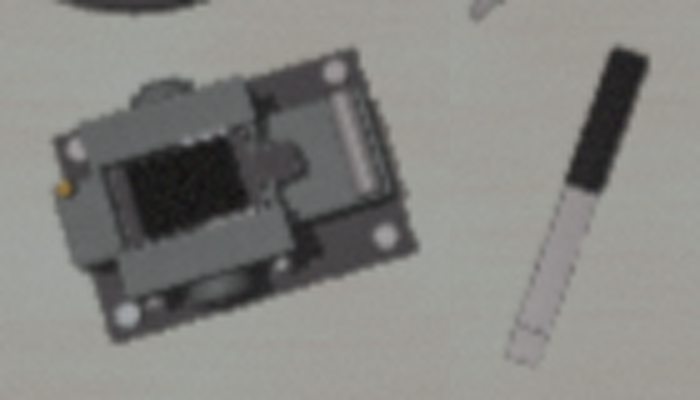

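The crop shows the caliper with +y pointing left and slightly down. The tongue is at (275,160) and the rib at (357,142). The bar's handle end is at (630,50) and its tip at (523,360).

```bash
cat >> h.py <<'E'
def pose(x,y,z,Rm):
    T=np.eye(4);T[:3,:3]=Rm;T[:3,3]=(x,y,z);return T
def rel(T,s=None):
    A=T_state(s or read_state());B=np.linalg.inv(A)@T
    return np.r_[B[:3,3]/400,R.from_matrix(B[:3,:3]).as_rotvec()/np.pi].round(4)
def down(yaw): return (R.from_euler('z',yaw)*R.from_euler('x',np.pi)).as_matrix()
E
python3 - <<'E'
from h import *
D=np.load("top0.npz");p,P=D["p"].astype(int),D["P"]
def X(cu,cv,z,crop=0):  # crop px -> world at height z along ray
    u,v=(220+cu/5,155+cv/5) if crop==0 else (335+(cu-450)/5,160+cv/5)
    c=calibration("top");M=np.linalg.inv(np.array(c["world_to_cam"]));f=K(c)
    d=M[:3,:3]@np.array([(u-c["cx"])/f,(v-c["cy"])/f,1]);o=M[:3,3]
    return (o+d*(z-o[2])/d[2]).round(1)
print("bar handle end",X(630,50,12,1),"handle/shaft",X(584,188,10,1),"tip",X(523,360,4,1))
print("rib ends",X(340,97,69),X(371,190,69),"tongue end",X(298,160,82),"foot corners",X(352,48,12),X(418,250,12),X(112,342,12),X(54,135,12))
# block: dark pixels with z>90
w=P[155:235,220:310];g=p[155:235,220:310].sum(-1);m=(w[...,2]>90)&(g<120)
q=w[m][:,:2].astype(np.float32);print("block",len(q),cv2.minAreaRect(q),q.mean(0))
m=((w[...,2]>84)).astype(np.uint8);n,l,st,ce=cv2.connectedComponentsWithStats(m);k=1+st[1:,4].argmax()
q=w[l==k][:,:2].astype(np.float32);print("walls",cv2.minAreaRect(q))
E
```

```text
bar handle end [ 663.4 -137.    12. ] handle/shaft [ 579.5 -107.2   10. ] tip [476.4 -68.7   4. ]
rib ends [642.4 112.5  69. ] [588.2  95.   69. ] tongue end [604.2 136.   82. ] foot corners [682.  107.6  12. ] [558.7  68.8  12. ] [505.6 251.4  12. ] [630.4 286.7  12. ]
block 298 ((517.4653930664062, 150.3485565185547), (229.58334350585938, 63.75654983520508), 34.43737030029297) [588.2632 199.248 ]
walls ((528.5184936523438, 166.50381469726562), (250.345458984375, 119.15696716308594), 25.302974700927734)
```

Run:
```python
from h import *
c=calibration("wrist");print(c)
print(rel(pose(600,60,320,down(1.22))))
```

```text
{'fovy': 69.80557391381264, 'cx': 319.7610247613546, 'cy': 201.88228478824558, 'mount': array([[ 9.99999742e-01,  6.79755535e-04,  2.34272926e-04,
         8.09065834e-01],
       [-7.18564980e-04,  9.56108787e-01,  2.93011041e-01,
        -7.44151300e+01],
       [-2.48145263e-05, -2.93011134e-01,  9.56109029e-01,
        -1.17849676e+02],
       [ 0.00000000e+00,  0.00000000e+00,  0.00000000e+00,
         1.00000000e+00]])}
[-8.7790e-01  1.4237e+00 -1.6020e-01 -1.0000e-04  5.0000e-04  3.6600e-02]
```

play_rows(commands=[{"x": -0.1, "y": 0.15, "z": -0.1}, {"x": -0.2, "y": 0.3, "z": -0.16}, {"x": -0.3, "y": 0.45, "z": -0.16}, {"x": -0.4, "y": 0.6, "z": -0.16}, {"x": -0.5, "y": 0.75, "z": -0.16}, {"x": -0.6, "y": 0.9, "z": -0.16}, {"x": -0.7, "y": 1, "z": -0.16}, {"x": -0.78, "y": 1, "z": -0.16}, {"x": -0.88, "y": 1, "z": -0.16, "wz": 0.036}, {"x": -0.88, "y": 1, "z": -0.16, "wz": 0.036}])

```text
schema error: expected keys x, y, z, wx, wy, wz, grip
```

Run:
```python
from h import *
p,d,P,*_=grab("wrist");save("pics/w1.png",p);np.savez("w1.npz",p=p,P=P)
print(read_state()["ee_pos"],rel(pose(600,60,320,down(1.22))),rel(pose(607.5,-116.6,200,down(1.22))))
```

```text
[128.29760513 534.44494052 255.63570428] [-8.7800e-01  1.4237e+00 -1.6010e-01 -1.0000e-04  5.0000e-04  3.6600e-02] [-1.3025e+00  1.5451e+00  1.4050e-01 -1.0000e-04  5.0000e-04  3.6600e-02]
```

View pics/w1.png

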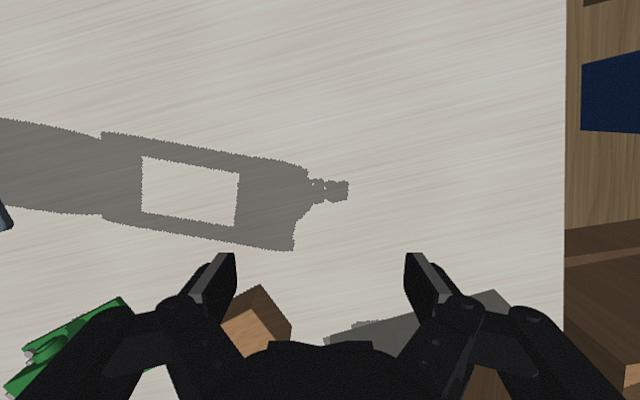

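The wrist picture was taken before any move, because the call was refused for missing keys. The fingertips show at (225,255) and (413,255). I'll send the full rows.

play_rows(commands=[{"x": -0.1, "y": 0.15, "z": -0.1, "wx": 0, "wy": 0, "wz": 0, "grip": -1}, {"x": -0.2, "y": 0.3, "z": -0.16, "wx": 0, "wy": 0, "wz": 0, "grip": -1}, {"x": -0.3, "y": 0.45, "z": -0.16, "wx": 0, "wy": 0, "wz": 0, "grip": -1}, {"x": -0.4, "y": 0.6, "z": -0.16, "wx": 0, "wy": 0, "wz": 0, "grip": -1}, {"x": -0.5, "y": 0.75, "z": -0.16, "wx": 0, "wy": 0, "wz": 0, "grip": -1}, {"x": -0.6, "y": 0.9, "z": -0.16, "wx": 0, "wy": 0, "wz": 0, "grip": -1}, {"x": -0.7, "y": 1, "z": -0.16, "wx": 0, "wy": 0, "wz": 0, "grip": -1}, {"x": -0.8, "y": 1, "z": -0.16, "wx": 0, "wy": 0, "wz": 0.02, "grip": -1}, {"x": -0.88, "y": 1, "z": -0.16, "wx": 0, "wy": 0, "wz": 0.036, "grip": -1}, {"x": -0.88, "y": 1, "z": -0.16, "wx": 0, "wy": 0, "wz": 0.036, "grip": -1}])

```text
time: 1.4
ee_pos: [435.6, 95.1, 320.0]
tcp_rot: [-3.141, 0.001, 1.214]
ft_force: [0.1, 1.0, 0.7]
finger_gap: 85.4
```

Run:
```python
from h import *
s=read_state()
p,d,P,*_=grab("wrist");save("pics/w1.png",p);np.savez("w1.npz",p=p,P=P)
print(s["ee_pos"],s["time"],rel(pose(600,60,320,down(1.22))),rel(pose(607.5,-116.6,200,down(1.22))))
T=np.linalg.inv(T_state(s));q=P.reshape(-1,3)@T[:3,:3].T+T[:3,3]
m=(abs(q[:,2])<60)&(q[:,2]>-20)&(abs(q[:,0])<70)&(abs(q[:,1])<40);q=q[m];print("finger max z",np.percentile(q[:,2],[50,90,99,100]).round(1),len(q))
m=q[:,2]>np.percentile(q[:,2],90);print(q[m][:8].round(1))
```

```text
[435.57782532  95.11576791 319.96665276] 1.4 [ 5.510e-02  4.186e-01 -1.000e-04 -2.000e-04 -0.000e+00 -9.000e-04] [-3.525e-01  5.893e-01  2.998e-01 -2.000e-04 -0.000e+00 -9.000e-04]
finger max z [-7.7  5.4 10.7 12.7] 3711
[[-48.3 -10.7   7.6]
 [-47.8 -10.8   7.4]
 [-47.  -11.1   6.7]
 [-47.1 -10.4   8.1]
 [-46.4 -10.7   7.6]
 [-45.8 -10.9   7.3]
 [-45.6 -10.5   8. ]
 [-45.1 -10.5   8. ]]
```

View pics/w1.png

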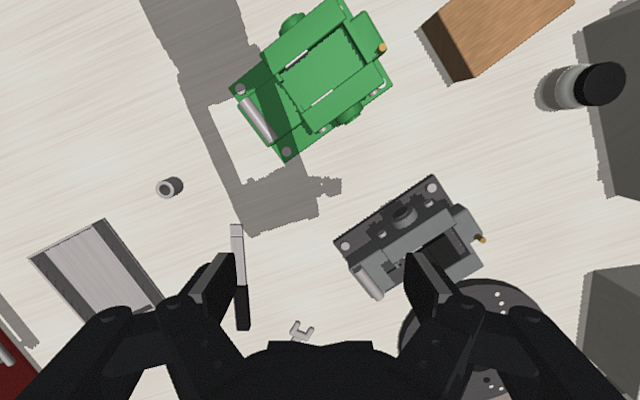

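The wrist view shows the bar's tip at (236,225) and its handle end at (242,330), with the shaft and handle meeting at (241,286). The caliper is partly hidden by the right finger.

```bash
cat >> h.py <<'E'
def ray(name,u,v,z,s=None):
    c=calibration(name);s=s or read_state();f=K(c)
    M=T_state(s)@np.array(c["mount"]) if name=="wrist" else np.linalg.inv(np.array(c["world_to_cam"]))
    d=M[:3,:3]@np.array([(u-c["cx"])/f,(v-c["cy"])/f,1]);o=M[:3,3];return (o+d*(z-o[2])/d[2]).round(1)
E
python3 - <<'E'
from h import *
t=ray("wrist",236,225,4);h=ray("wrist",241,286,10);e=ray("wrist",243,330,14)
print(t,h,e,np.linalg.norm((e-t)[:2]))
dx=(t-e)[:2]/np.linalg.norm((t-e)[:2]);a=np.arctan2(dx[1],dx[0]);o=t[:2]-100*dx;print(np.degrees(a),o)
g=o-40*dx;print(g)
yaw=a-np.pi/2
for z in(120,26): print(rel(pose(*g,z,down(yaw))))
print(ray("wrist",300,330,5))
E
```

```text
[480.1 -63.1   4. ] [ 583.4 -100.3   10. ] [ 665.1 -132.9   14. ] 197.7297145094788
159.3286443818522 [573.66206297 -98.40071349]
[ 611.08688816 -112.52099888]
[-3.399e-01  5.943e-01  4.998e-01 -2.000e-04 -0.000e+00  2.300e-03]
[-3.399e-01  5.944e-01  7.348e-01 -2.000e-04 -0.000e+00  2.300e-03]
[707.4 -40.5   5. ]
```

play_rows(commands=[{"x": -0.08, "y": 0.13, "z": 0.05, "wx": 0, "wy": 0, "wz": 0, "grip": -1}, {"x": -0.16, "y": 0.26, "z": 0.1, "wx": 0, "wy": 0, "wz": 0, "grip": -1}, {"x": -0.24, "y": 0.4, "z": 0.15, "wx": 0, "wy": 0, "wz": 0, "grip": -1}, {"x": -0.31, "y": 0.53, "z": 0.22, "wx": 0, "wy": 0, "wz": 0, "grip": -1}, {"x": -0.342, "y": 0.593, "z": 0.34, "wx": 0, "wy": 0, "wz": 0.002, "grip": -1}, {"x": -0.342, "y": 0.593, "z": 0.46, "wx": 0, "wy": 0, "wz": 0.002, "grip": -1}, {"x": -0.342, "y": 0.593, "z": 0.5, "wx": 0, "wy": 0, "wz": 0.002, "grip": -1}, {"x": -0.342, "y": 0.593, "z": 0.5, "wx": 0, "wy": 0, "wz": 0.002, "grip": -1}, {"x": -0.342, "y": 0.593, "z": 0.5, "wx": 0, "wy": 0, "wz": 0.002, "grip": -1}, {"x": -0.342, "y": 0.593, "z": 0.5, "wx": 0, "wy": 0, "wz": 0.002, "grip": -1}])

```text
time: 2.7
ee_pos: [612.5, -110.4, 122.9]
tcp_rot: [3.137, -0.0, 1.216]
ft_force: [0.3, -1.2, -0.5]
finger_gap: 85.9
```

Run:
```python
from h import *
s=read_state();T=np.linalg.inv(T_state(s))
p,d,P,*_=grab("wrist");save("pics/w2.png",p)
q=P@T[:3,:3].T+T[:3,3]
# bar points: height 3..20, tool x near 0
m=(P[...,2]>4)&(P[...,2]<20)&(abs(q[...,0])<30)&(q[...,1]<20)
Q=q[m]
for lo in range(-150,20,20):
    k=(Q[:,1]>=lo)&(Q[:,1]<lo+20)
    if k.sum()>20: print(lo+10,k.sum(),Q[k,0].min().round(1),Q[k,0].max().round(1),np.median(P[m][k,2]).round(1))
print(Q[:,1].min(),s["ee_pos"],s["tcp_rot"])
```

```text
-140 472 -15.7 3.9 5.3
-120 773 -16.0 3.9 7.5
-100 775 -16.4 3.3 8.2
-80 721 -16.1 3.4 8.2
-60 641 -16.6 2.7 8.1
-40 662 -18.1 3.6 8.3
-20 699 -19.3 4.4 16.0
0 661 -19.1 4.5 16.0
20 315 -19.4 4.5 16.0
-141.19437925520492 [ 612.54528027 -110.42836316  122.85469701] [ 3.13727670e+00 -3.95576056e-05  1.21638369e+00]
```

View pics/w2.png

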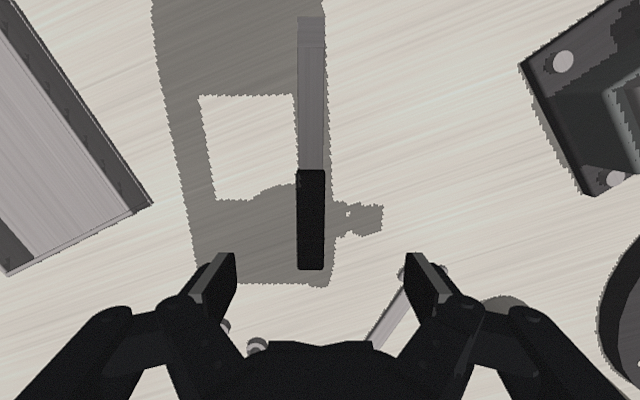

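The view shows the bar pointing up the picture, with its tip at (311,17) and its handle from (311,170) to (311,268), about 7.5 mm to the left of the tool centre. The bolts are at (222,325) and (255,345), and the wrench end is near (400,280).

Run:
```python
from h import *
s=read_state();T=np.linalg.inv(T_state(s));P=np.load("top0.npz")["P"]
q=P@T[:3,:3].T+T[:3,3];q=q+[7.5,0,0]
for lo in range(-70,71,10):
    m=(P[...,2]>3.5)&(abs(q[...,1])<35)&(q[...,0]>=lo)&(q[...,0]<lo+10)&(P[...,2]<100)
    if m.sum()>0: print(lo,m.sum(),P[m][:,2].max().round(1),q[m][:,1].min().round(),q[m][:,1].max().round())
```

```text
-70 6 6.3 -18.0 35.0
-60 2 6.2 21.0 33.0
-50 1 5.8 8.0 8.0
-40 5 6.3 -25.0 29.0
-30 3 4.5 -17.0 10.0
-20 12 19.5 -25.0 30.0
-10 76 21.9 -34.0 35.0
0 79 20.8 -35.0 35.0
10 33 22.3 -34.0 32.0
20 6 6.9 -8.0 23.0
30 2 4.3 1.0 25.0
40 2 3.7 4.0 16.0
50 4 5.2 -2.0 23.0
60 2 5.6 25.0 34.0
70 5 8.1 -23.0 32.0
```

play_rows(commands=[{"x": -0.018, "y": 0, "z": 0.05, "wx": 0, "wy": 0, "wz": 0.004, "grip": -0.2}, {"x": -0.018, "y": 0, "z": 0.1, "wx": 0, "wy": 0, "wz": 0.004, "grip": -0.2}, {"x": -0.018, "y": 0, "z": 0.1, "wx": 0, "wy": 0, "wz": 0.004, "grip": -0.2}, {"x": -0.018, "y": 0, "z": 0.15, "wx": 0, "wy": 0, "wz": 0.004, "grip": -0.2}, {"x": -0.018, "y": 0, "z": 0.19, "wx": 0, "wy": 0, "wz": 0.004, "grip": -0.2}, {"x": -0.018, "y": 0, "z": 0.21, "wx": 0, "wy": 0, "wz": 0.004, "grip": -0.2}, {"x": -0.018, "y": 0, "z": 0.225, "wx": 0, "wy": 0, "wz": 0.004, "grip": -0.2}, {"x": -0.018, "y": 0, "z": 0.235, "wx": 0, "wy": 0, "wz": 0.004, "grip": -0.2}, {"x": -0.018, "y": 0, "z": 0.24, "wx": 0, "wy": 0, "wz": 0.004, "grip": -0.2}, {"x": -0.018, "y": 0, "z": 0.24, "wx": 0, "wy": 0, "wz": 0.004, "grip": -0.2}])

```text
time: 4.0
ee_pos: [608.9, -117.3, 24.4]
tcp_rot: [3.141, 0.0, 1.203]
ft_force: [0.4, -0.8, 0.2]
finger_gap: 51.1
```

play_rows(commands=[{"x": 0, "y": 0, "z": 0.008, "wx": 0, "wy": 0, "wz": 0, "grip": 0.1}, {"x": 0, "y": 0, "z": 0.008, "wx": 0, "wy": 0, "wz": 0, "grip": 0.3}, {"x": 0, "y": 0, "z": 0.008, "wx": 0, "wy": 0, "wz": 0, "grip": 1}, {"x": 0, "y": 0, "z": 0.008, "wx": 0, "wy": 0, "wz": 0, "grip": 1}, {"x": 0, "y": 0, "z": 0.008, "wx": 0, "wy": 0, "wz": 0, "grip": 1}, {"x": 0, "y": 0, "z": 0.008, "wx": 0, "wy": 0, "wz": 0, "grip": 1}, {"x": 0, "y": 0, "z": 0.008, "wx": 0, "wy": 0, "wz": 0, "grip": 1}, {"x": 0, "y": 0, "z": 0.008, "wx": 0, "wy": 0, "wz": 0, "grip": 1}, {"x": 0, "y": 0, "z": 0.008, "wx": 0, "wy": 0, "wz": 0, "grip": 1}, {"x": 0, "y": 0, "z": 0.008, "wx": 0, "wy": 0, "wz": 0, "grip": 1}], squeeze=90)

```text
time: 5.25
ee_pos: [611.2, -118.3, 25.3]
tcp_rot: [3.135, 0.0, 1.203]
ft_force: [-3.8, 1.8, 21.5]
finger_gap: 21.5
```

Run:
```python
from h import *
print(read_state()["ee_pos"],read_state()["finger_gap"])
# caliper approx (from top): yaw 16.5deg
yaw=np.radians(16.4);o=None
ex=np.array([np.cos(yaw),np.sin(yaw)]);ey=np.array([-np.sin(yaw),np.cos(yaw)])
D=np.load("top0.npz");p,P=D["p"].astype(int),D["P"]
w=P[155:235,220:310]
for nm,lo,hi in(("walls",92.0,95.5),("blk",95.5,100),("rib",64,73)):
    q=w[(w[...,2]>lo)&(w[...,2]<hi)][:,:2]
    print(nm,len(q),np.median(q,0),"x",np.percentile(q@ex,[3,97]).round(1),"y",np.percentile(q@ey,[3,97]).round(1))
rib=(np.array([642.4,112.5])+[588.2,95])/2;print("origin from rib",rib+98*ey,"from foot x centre",(np.array([682,107.6])+[558.7,68.8]+[505.6,251.4]+[630.4,286.7])/4@ex, (rib@ex))
```

```text
[ 611.1901162  -118.27282938   25.31685829] 21.46684954597632
walls 538 [586.4321669  201.19818631] x [571.6 670.7] y [-20.6  71.3]
blk 347 [585.7265395  198.21039877] x [573.4 669.1] y [-19.6  69.8]
rib 181 [597.23650693 115.38316225] x [556.3 681.2] y [-79.6  97.4]
origin from rib [587.63053723 197.7627695 ] from foot x centre 620.4336235508974 619.5588146819457
```

```bash
cat >> h.py <<'E'
BT=np.eye(4);BT[:3,:3]=[[0,-1,0],[-1,0,0],[0,0,-1]];BT[:3,3]=(-41,0,25.3)   # bar -> tool
CAL=dict(o=(587.6,197.8),yaw=np.radians(16.4))
def calT():
    return pose(*CAL['o'],0,R.from_euler('z',CAL['yaw']).as_matrix())
def barT(tip_y,slope_deg,zrib,x=0,yawd=0):
    """bar in world: underside line passes zrib over y=-98; slope>0 = tip up"""
    a=np.radians(slope_deg);Rm=(R.from_euler('z',90+yawd,degrees=True)*R.from_euler('y',-slope_deg,degrees=True)).as_matrix()
    tip=np.array([x,tip_y,zrib+(tip_y+98)*np.tan(a)])
    return calT()@pose(*(tip-Rm@[100,0,0]),Rm)
E
python3 - <<'E'
from h import *
print(rel(barT(-110,-5,95)@BT), (barT(-110,-5,95)@BT)[:3,3])
E
```

```text
[ 0.2235  0.0403 -0.2703 -0.0238 -0.0136  0.2917] [657.69364176 -40.35776406 133.54254955]
```

play_rows(commands=[{"x": 0, "y": 0, "z": -0.06, "wx": 0, "wy": 0, "wz": 0, "grip": 1}, {"x": 0, "y": 0, "z": -0.15, "wx": 0, "wy": 0, "wz": 0, "grip": 1}, {"x": 0, "y": 0, "z": -0.25, "wx": 0, "wy": 0, "wz": 0, "grip": 1}, {"x": 0.05, "y": 0.01, "z": -0.28, "wx": 0, "wy": 0, "wz": 0.05, "grip": 1}, {"x": 0.1, "y": 0.02, "z": -0.28, "wx": 0, "wy": 0, "wz": 0.1, "grip": 1}, {"x": 0.15, "y": 0.03, "z": -0.28, "wx": -0.01, "wy": -0.006, "wz": 0.15, "grip": 1}, {"x": 0.2, "y": 0.04, "z": -0.28, "wx": -0.02, "wy": -0.01, "wz": 0.2, "grip": 1}, {"x": 0.223, "y": 0.04, "z": -0.28, "wx": -0.024, "wy": -0.014, "wz": 0.25, "grip": 1}, {"x": 0.223, "y": 0.04, "z": -0.28, "wx": -0.024, "wy": -0.014, "wz": 0.292, "grip": 1}, {"x": 0.223, "y": 0.04, "z": -0.28, "wx": -0.024, "wy": -0.014, "wz": 0.292, "grip": 1}])

```text
time: 6.5
ee_pos: [655.5, -39.4, 132.5]
tcp_rot: [3.058, 0.007, 0.287]
ft_force: [-0.7, -0.7, -3.0]
finger_gap: 21.5
```

Run:
```python
from h import *
s=read_state();print(s["time"],s["ee_pos"],s["tcp_rot"],s["ft_force"],s["finger_gap"])
p,d,P,*_=grab("wrist");save("pics/w3.png",p);np.savez("w3.npz",p=p,P=P,d=d,T=T_state(s))
T=np.linalg.inv(T_state(s));q=P@T[:3,:3].T+T[:3,3]
m=(q[...,2]>5)&(q[...,2]<40)&(abs(q[...,0])<25)&(q[...,1]<-15);Q=q[m]
for lo in range(-150,0,20):
    k=(Q[:,1]>=lo)&(Q[:,1]<lo+20)
    if k.sum()>20: print(lo+10,k.sum(),Q[k,0].min().round(1),Q[k,0].max().round(1),np.median(Q[k,2]).round(1))
print(Q[:,1].min())
```

```text
6.5 [655.48828919 -39.40901539 132.4753205 ] [3.05806618 0.00690857 0.28666799] [-0.65427717 -0.74010551 -3.03476336] 21.539930626900905
-120 1307 -9.6 10.5 16.9
-100 2431 -9.7 10.4 16.9
-80 2139 -9.5 10.5 16.9
-60 1832 -9.4 10.5 17.0
-40 1933 -11.4 12.6 16.8
-20 1424 -11.4 12.7 9.1
-119.75520517460593
```

View pics/w3.png

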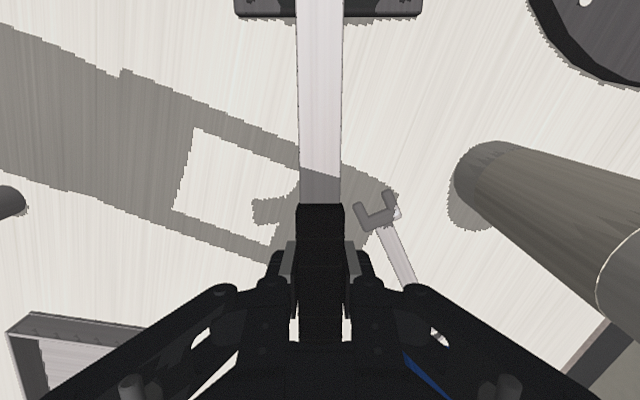

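The bar is held squarely, with the shaft centred at u≈320 and the handle/shaft boundary at row 205. The caliper foot's front edge shows at (236,15) to (422,12). The spray can is well to the right.

Run:
```python
from h import *
T=np.linalg.inv(calT())
for u,v in((236,15),(422,12)):
    w=np.r_[ray("wrist",u,v,12),1];print("foot front in cal frame",(T@w)[:3].round(1))
D=np.load("top0.npz");
for w in([682,107.6],[558.7,68.8],[505.6,251.4],[630.4,286.7]): print("top foot",(T@np.r_[w,12,1])[:2].round(1))
D=np.load("w3.npz");P=D["P"].reshape(-1,3);TT=np.linalg.inv(D["T"]);q=P@TT[:3,:3].T+TT[:3,3]
m=(abs(q[:,0])<6)&(q[:,1]<-15)&(q[:,1]>-45);h=q[m]
print("boundary y",h[(h[:,2]<12)][:,1].min(),h[h[:,2]>15][:,1].max())
P=P@T[:3,:3].T+T[:3,3]
m=(P[:,2]>9)&(P[:,2]<15)&(P[:,1]>-125)&(P[:,1]<-95)&(abs(P[:,0])<90);f=P[m];print(len(f),f[:,0].min(),f[:,0].max(),np.percentile(f[:,1],[1,10]))
print("now cal frame tcp",(T@T_state(read_state()))[:3,3])
```

```text
foot front in cal frame [ -60.2 -116.    12. ]
foot front in cal frame [  67.9 -114.1   12. ]
top foot [  65.1 -113.2]
top foot [ -64.1 -115.6]
top foot [-63.5  74.6]
top foot [66.2 73.2]
boundary y -33.50190461122787 -32.620297851974726
1711 -61.81464552424177 68.18650703746903 [-114.88271681 -114.40666279]
now cal frame tcp [  -1.94239165 -247.02117635  132.56537127]
```

```bash
cat >> h.py <<'E'
BT[:3,3]=(-43,0.5,24.9)
CAL=dict(o=(589.5,198.4),yaw=np.radians(16.7))
E
python3 - <<'E'
from h import *
for a in((-112,-6,90),(-112,-6,73.5),(-85,-6,73.5)): print(rel(barT(*a)@BT))
E
```

```text
[ 0.0119  0.0111  0.0043 -0.0067  0.0023 -0.001 ]
[ 0.0122  0.0076  0.0454 -0.0067  0.0023 -0.001 ]
[ 0.012  -0.0602  0.0469 -0.0067  0.0023 -0.001 ]
```

play_rows(commands=[{"x": 0.012, "y": 0.011, "z": 0.004, "wx": -0.0067, "wy": 0.0023, "wz": -0.001, "grip": 1}, {"x": 0.012, "y": 0.01, "z": 0.015, "wx": -0.0067, "wy": 0.0023, "wz": -0.001, "grip": 1}, {"x": 0.012, "y": 0.009, "z": 0.03, "wx": -0.0067, "wy": 0.0023, "wz": -0.001, "grip": 1}, {"x": 0.012, "y": 0.008, "z": 0.0454, "wx": -0.0067, "wy": 0.0023, "wz": -0.001, "grip": 1}, {"x": 0.012, "y": 0.008, "z": 0.0454, "wx": -0.0067, "wy": 0.0023, "wz": -0.001, "grip": 1}, {"x": 0.012, "y": -0.01, "z": 0.046, "wx": -0.0067, "wy": 0.0023, "wz": -0.001, "grip": 1}, {"x": 0.012, "y": -0.03, "z": 0.0463, "wx": -0.0067, "wy": 0.0023, "wz": -0.001, "grip": 1}, {"x": 0.012, "y": -0.05, "z": 0.0467, "wx": -0.0067, "wy": 0.0023, "wz": -0.001, "grip": 1}, {"x": 0.012, "y": -0.06, "z": 0.0469, "wx": -0.0067, "wy": 0.0023, "wz": -0.001, "grip": 1}, {"x": 0.012, "y": -0.06, "z": 0.0469, "wx": -0.0067, "wy": 0.0023, "wz": -0.001, "grip": 1}])

```text
time: 7.8
ee_pos: [653.9, -16.5, 112.4]
tcp_rot: [3.036, -0.001, 0.289]
ft_force: [-0.3, -0.4, -2.8]
finger_gap: 21.5
```

Run:
```python
from h import *
s=read_state();print(s["time"],s["ee_pos"],s["tcp_rot"],s["ft_force"],s["finger_gap"])
p,d,P,*_=grab("top");p2,d2,P2,*_=grab("side");np.savez("s1.npz",p=p,P=P,p2=p2,P2=P2)
a=cv2.resize(p[150:230,225:325],None,fx=4,fy=4,interpolation=cv2.INTER_CUBIC)
b=cv2.resize(p2[130:230,255:355],None,fx=4,fy=4,interpolation=cv2.INTER_CUBIC)[:320]
save("pics/c2.png",np.hstack([a,b]))
print(rel(barT(-85,-6,73.5)@BT),rel(barT(-53,-6,73.5)@BT))
```

```text
7.8 [653.93673826 -16.52792229 112.44357972] [ 3.03645214e+00 -1.10434695e-03  2.89497676e-01] [-0.2608427  -0.3780634  -2.77422177] 21.543025020798652
[-0.0012 -0.0011  0.0015  0.0002 -0.0003 -0.0008] [-0.0015 -0.0815  0.0015  0.0002 -0.0003 -0.0008]
```

View pics/c2.png

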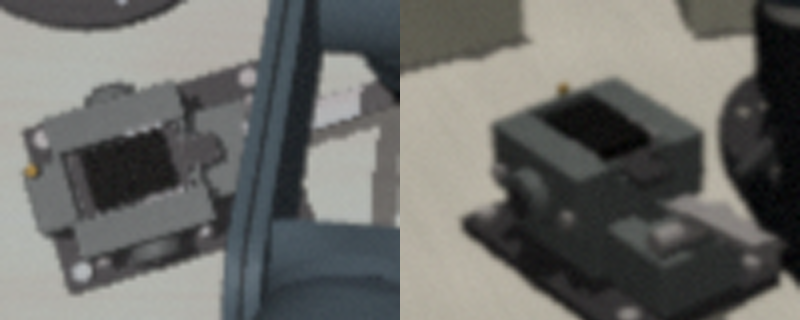

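The top view is blocked by the arm link. In the side crop on the right, the blade tip at (670,200) has just passed over the rib at (665,237) and is heading for the tongue at (645,168).

play_rows(commands=[{"x": -0.0015, "y": -0.01, "z": 0.0015, "wx": 0, "wy": 0, "wz": -0.0008, "grip": 1}, {"x": -0.0015, "y": -0.02, "z": 0.0015, "wx": 0, "wy": 0, "wz": -0.0008, "grip": 1}, {"x": -0.0015, "y": -0.03, "z": 0.0015, "wx": 0, "wy": 0, "wz": -0.0008, "grip": 1}, {"x": -0.0015, "y": -0.04, "z": 0.0015, "wx": 0, "wy": 0, "wz": -0.0008, "grip": 1}, {"x": -0.0015, "y": -0.05, "z": 0.0015, "wx": 0, "wy": 0, "wz": -0.0008, "grip": 1}, {"x": -0.0015, "y": -0.06, "z": 0.0015, "wx": 0, "wy": 0, "wz": -0.0008, "grip": 1}, {"x": -0.0015, "y": -0.07, "z": 0.0015, "wx": 0, "wy": 0, "wz": -0.0008, "grip": 1}, {"x": -0.0015, "y": -0.076, "z": 0.0015, "wx": 0, "wy": 0, "wz": -0.0008, "grip": 1}, {"x": -0.0015, "y": -0.08, "z": 0.0015, "wx": 0, "wy": 0, "wz": -0.0008, "grip": 1}, {"x": -0.0015, "y": -0.08, "z": 0.0015, "wx": 0, "wy": 0, "wz": -0.0008, "grip": 1}])

```text
time: 9.15
ee_pos: [644.4, 13.2, 108.4]
tcp_rot: [3.036, -0.001, 0.291]
ft_force: [0.1, -0.6, -3.0]
finger_gap: 21.8
```

Run:
```python
from h import *
s=read_state();print(s["time"],s["ee_pos"],s["tcp_rot"],s["ft_force"],s["finger_gap"])
p,d,P,*_=grab("wrist");p2,d2,P2,*_=grab("side");np.savez("s2.npz",p=p,P=P,p2=p2,P2=P2)
b=cv2.resize(p2[150:210,285:345],None,fx=6,fy=6,interpolation=cv2.INTER_CUBIC)
save("pics/c3.png",np.hstack([cv2.resize(p[:180,180:460],(560,360)),b])[:, :800+120][:, :800])
for y in(-53,): print(rel(barT(-53,-6,73.5)@BT),rel(barT(-53,-3,70)@BT),rel(barT(-53,8,70)@BT),rel(barT(-53,16,70)@BT),rel(barT(-53,21.5,70)@BT))
```

```text
9.15 [644.39187892  13.24844332 108.42026516] [ 3.03644219e+00 -8.13203588e-04  2.91301976e-01] [ 0.13614662 -0.6020155  -3.00392098] 21.767230084659506
[ 0.0003 -0.0016 -0.0003  0.0002 -0.0003 -0.0001] [ 0.0003  0.0008  0.0213  0.0168 -0.0003 -0.0001] [ 0.0002  0.0047  0.0693  0.0779 -0.0003 -0.0001] [ 2.000e-04 -7.000e-04  1.030e-01  1.224e-01 -3.000e-04 -1.000e-04] [ 2.000e-04 -8.400e-03  1.247e-01  1.529e-01 -3.000e-04 -1.000e-04]
```

View pics/c3.png

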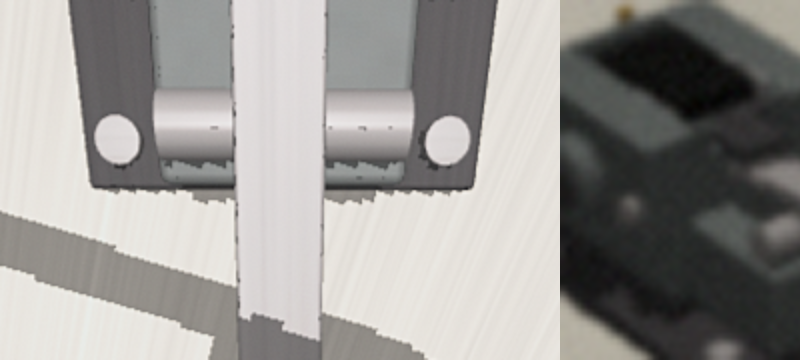

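Wrist crop (left): the bar lies square over the middle of the rib. The rib spans u 153–413 in the crop and the bar is centred at 280. Side crop: the blade is under the tongue at about (770,165).

Run:
```python
from h import *
P=np.load("s2.npz")["P"].reshape(-1,3);T=np.linalg.inv(calT());P=P@T[:3,:3].T+T[:3,3]
m=(abs(P[:,0])>13)&(abs(P[:,0])<28)&(P[:,1]>-112)&(P[:,1]<-80)&(P[:,2]>58)&(P[:,2]<76)
Q=P[m];t=Q[Q[:,2]>Q[:,2].max()-2.5];print(Q[:,2].max(),t[:,1].mean(),np.percentile(Q[:,1],[2,98]),Q[:,0].min(),Q[:,0].max())
for sx in(-1,1):
    k=t[:,0]*sx>0;print(sx,t[k,1].mean())
```

```text
72.299307576109 -97.91749020263138 [-105.51128548  -90.43007125] -27.996569108649055 27.997816745271848
-1 -97.88224238200839
1 -97.95610564942858
```

play_rows(commands=[{"x": 0, "y": 0, "z": 0.01, "wx": 0.008, "wy": 0, "wz": 0, "grip": 1}, {"x": 0, "y": 0.001, "z": 0.021, "wx": 0.017, "wy": 0, "wz": 0, "grip": 1}, {"x": 0, "y": 0.002, "z": 0.031, "wx": 0.029, "wy": 0, "wz": 0, "grip": 1}, {"x": 0, "y": 0.003, "z": 0.04, "wx": 0.041, "wy": 0, "wz": 0, "grip": 1}, {"x": 0, "y": 0.004, "z": 0.05, "wx": 0.053, "wy": 0, "wz": 0, "grip": 1}, {"x": 0, "y": 0.0045, "z": 0.06, "wx": 0.066, "wy": 0, "wz": 0, "grip": 1}, {"x": 0, "y": 0.0047, "z": 0.0693, "wx": 0.078, "wy": 0, "wz": 0, "grip": 1}, {"x": 0, "y": 0.003, "z": 0.08, "wx": 0.092, "wy": 0, "wz": 0, "grip": 1}, {"x": 0, "y": 0.002, "z": 0.09, "wx": 0.105, "wy": 0, "wz": 0, "grip": 1}, {"x": 0, "y": 0.002, "z": 0.09, "wx": 0.105, "wy": 0, "wz": 0, "grip": 1}], squeeze=110)

```text
time: 10.5
ee_pos: [646.1, 7.8, 72.5]
tcp_rot: [-2.916, -0.001, 0.29]
ft_force: [-0.7, -3.0, 3.3]
finger_gap: 21.0
```

Run:
```python
from h import *
s=read_state();print(s["time"],s["ee_pos"],s["tcp_rot"],s["ft_force"],s["moment"],s["finger_gap"])
for a in(13,18,22): print(rel(barT(-53,a,70)@BT))
p,d,P,*_=grab("wrist");T=np.linalg.inv(T_state(s));q=P@T[:3,:3].T+T[:3,3]
m=(q[...,2]>5)&(q[...,2]<40)&(abs(q[...,0])<25)&(q[...,1]<-15);Q=q[m]
for lo in range(-150,0,20):
    k=(Q[:,1]>=lo)&(Q[:,1]<lo+20)
    if k.sum()>20: print(lo+10,np.median(Q[k,0]).round(1),np.median(Q[k,2]).round(1))
```

```text
10.5 [646.11451093   7.76323294  72.50572115] [-2.91638437e+00 -1.01586481e-03  2.89674795e-01] [-0.66310845 -2.97785974  3.26910055] [-0.482314    0.08638584  0.18122047] 21.046838538567542
[ 0.0001 -0.0023  0.0006  0.0005 -0.0004 -0.0005]
[ 0.0001 -0.0006  0.0217  0.0283 -0.0005 -0.0005]
[ 0.0001 -0.0014  0.0383  0.0505 -0.0005 -0.0004]
-120 -0.0 16.8
-100 -0.0 17.7
-80 -0.0 17.4
-60 0.4 17.1
-40 0.4 16.9
-20 0.4 9.4
```

play_rows(commands=[{"x": 0, "y": -0.001, "z": 0.006, "wx": 0.007, "wy": 0, "wz": 0, "grip": 1}, {"x": 0, "y": -0.001, "z": 0.011, "wx": 0.014, "wy": 0, "wz": 0, "grip": 1}, {"x": 0, "y": -0.001, "z": 0.016, "wx": 0.021, "wy": 0, "wz": 0, "grip": 1}, {"x": 0, "y": -0.001, "z": 0.022, "wx": 0.028, "wy": 0, "wz": 0, "grip": 1}, {"x": 0, "y": -0.001, "z": 0.027, "wx": 0.035, "wy": 0, "wz": 0, "grip": 1}, {"x": 0, "y": -0.001, "z": 0.032, "wx": 0.042, "wy": 0, "wz": 0, "grip": 1}, {"x": 0, "y": -0.0015, "z": 0.038, "wx": 0.05, "wy": 0, "wz": 0, "grip": 1}, {"x": 0, "y": -0.002, "z": 0.044, "wx": 0.056, "wy": 0, "wz": 0, "grip": 1}, {"x": 0, "y": -0.002, "z": 0.044, "wx": 0.056, "wy": 0, "wz": 0, "grip": 1}, {"x": 0, "y": -0.002, "z": 0.044, "wx": 0.056, "wy": 0, "wz": 0, "grip": 1}])

```text
time: 11.8
ee_pos: [646.1, 9.0, 55.8]
tcp_rot: [-2.749, -0.003, 0.291]
ft_force: [0.3, -14.9, 0.9]
finger_gap: 21.2
```

Run:
```python
from h import *
s=read_state();print(s["time"],s["ee_pos"],s["tcp_rot"],s["ft_force"],s["moment"],s["finger_gap"])
for a in(0,10,13,18,23): print(rel(barT(-53,a,70)@BT))
p,d,P,*_=grab("top");p2,d2,P2,*_=grab("side")
T=np.linalg.inv(calT())
for n,P in(("top",P),("side",P2)):
    P=P.reshape(-1,3)@T[:3,:3].T+T[:3,3]
    for lo in range(-64,45,8):
        m=(abs(P[:,0])<8)&(P[:,1]>=lo)&(P[:,1]<lo+8)&(P[:,2]>70)&(P[:,2]<130)
        if m.sum()>3: print(n,lo+4,m.sum(),np.median(P[m,2]).round(1),end="; ")
    print()
```

```text
11.8 [646.14299717   9.03742343  55.75275496] [-2.74935565 -0.00298982  0.29051737] [  0.28921322 -14.89456383   0.94655875] [-2.22659801 -0.20949219  0.48359031] 21.243709935345663
[-6.000e-04 -4.120e-02 -8.890e-02 -1.249e-01 -1.000e-03 -1.000e-04]
[-0.0007 -0.0197 -0.051  -0.0693 -0.001  -0.    ]
[-0.0007 -0.0153 -0.0389 -0.0526 -0.001   0.    ]
[-0.0008 -0.0102 -0.0184 -0.0249 -0.001   0.    ]
[-0.0009 -0.008   0.0022  0.0029 -0.001   0.0001]
top -60 17 97.5; top -52 15 97.0; top -44 17 96.3; top -36 17 95.5; top -28 18 101.1; top -20 17 104.8; top -12 15 101.9; top -4 17 101.4; top 4 16 99.8; top 12 17 99.6; top 20 16 98.8; top 28 16 98.1; top 36 12 84.9; top 44 20 87.9; 
side -60 17 98.4; side -52 10 96.9; side -44 14 95.9; side -36 15 95.6; side -28 23 99.7; side -20 9 104.4; side -12 8 103.0; side -4 6 102.2; side 4 8 100.8; side 12 8 100.6; side 20 7 98.7; side 28 7 97.4; side 44 12 93.8;
```

Raised: the tongue top measures about 98 mm against 85 mm seated, so it has lifted about 13 mm. Next I lower the bar and withdraw it.

Run:
```python
from h import *
for a in((-54,18,71),(-56,10,71),(-58,0,71.5),(-58,-5,73.5),(-90,-5,73.5),(-120,-5,74)): print(rel(barT(*a)@BT))
```

```text
[-0.0007 -0.0086 -0.0209 -0.0248 -0.001   0.    ]
[-0.0006 -0.0134 -0.0549 -0.0693 -0.001  -0.    ]
[-5.000e-04 -3.120e-02 -9.710e-02 -1.248e-01 -1.000e-03 -1.000e-04]
[-0.0004 -0.0479 -0.1196 -0.1526 -0.001  -0.0002]
[-0.0003  0.0234 -0.1566 -0.1526 -0.001  -0.0002]
[-0.0002  0.0897 -0.1925 -0.1526 -0.001  -0.0002]
```

play_rows(commands=[{"x": 0, "y": -0.004, "z": -0.01, "wx": -0.012, "wy": 0, "wz": 0, "grip": 1}, {"x": 0, "y": -0.008, "z": -0.021, "wx": -0.025, "wy": 0, "wz": 0, "grip": 1}, {"x": 0, "y": -0.011, "z": -0.038, "wx": -0.047, "wy": 0, "wz": 0, "grip": 1}, {"x": 0, "y": -0.0134, "z": -0.055, "wx": -0.069, "wy": 0, "wz": 0, "grip": 1}, {"x": 0, "y": -0.022, "z": -0.076, "wx": -0.097, "wy": 0, "wz": 0, "grip": 1}, {"x": 0, "y": -0.0312, "z": -0.097, "wx": -0.125, "wy": 0, "wz": 0, "grip": 1}, {"x": 0, "y": -0.048, "z": -0.1196, "wx": -0.1526, "wy": 0, "wz": 0, "grip": 1}, {"x": 0, "y": -0.012, "z": -0.138, "wx": -0.1526, "wy": 0, "wz": 0, "grip": 1}, {"x": 0, "y": 0.0234, "z": -0.1566, "wx": -0.1526, "wy": 0, "wz": 0, "grip": 1}, {"x": 0, "y": 0.09, "z": -0.1925, "wx": -0.1526, "wy": 0, "wz": 0, "grip": 1}])

```text
time: 13.15
ee_pos: [662.2, -47.9, 111.6]
tcp_rot: [3.065, 0.001, 0.291]
ft_force: [-0.6, -0.3, -3.4]
finger_gap: 21.2
```

Run:
```python
from h import *
s=read_state();print(s["time"],s["ee_pos"],s["tcp_rot"],s["ft_force"],s["finger_gap"])
a=CAL['yaw']+np.pi/2
def flat(z): return pose(570,-90,z,R.from_euler('z',a).as_matrix())@BT
for z in(90,30,2,0): print(rel(flat(z)),flat(z)[:3,3])
p,d,P,*_=grab("wrist");T=np.linalg.inv(T_state(s));q=P@T[:3,:3].T+T[:3,3]
m=(q[...,2]>5)&(q[...,2]<40)&(abs(q[...,0])<25)&(q[...,1]<-15);Q=q[m]
for lo in range(-150,0,20):
    k=(Q[:,1]>=lo)&(Q[:,1]<lo+20)
    if k.sum()>20: print(lo+10,np.median(Q[k,0]).round(1),np.median(Q[k,2]).round(1),end=";")
p2,d2,P2,*_=grab("side")
T=np.linalg.inv(calT());P=P2.reshape(-1,3)@T[:3,:3].T+T[:3,3]
for lo in range(-64,45,8):
        m=(abs(P[:,0])<8)&(P[:,1]>=lo)&(P[:,1]<lo+8)&(P[:,2]>70)&(P[:,2]<130)
        if m.sum()>3: print(lo+4,np.median(P[m,2]).round(1),end="; ")
```

```text
13.15 [662.22782248 -47.93268199 111.64586961] [3.06470507e+00 5.90263961e-04 2.91480257e-01] [-0.55315858 -0.2621387  -3.44553775] 21.209226630132306
[-2.523e-01  1.422e-01  2.900e-03  2.450e-02  2.000e-04  0.000e+00] [ 581.87759111 -131.33004754  114.9       ]
[-2.522e-01  1.306e-01  1.525e-01  2.450e-02  2.000e-04  0.000e+00] [ 581.87759111 -131.33004754   54.9       ]
[-2.522e-01  1.253e-01  2.223e-01  2.450e-02  2.000e-04  0.000e+00] [ 581.87759111 -131.33004754   26.9       ]
[-2.522e-01  1.249e-01  2.273e-01  2.450e-02  2.000e-04  0.000e+00] [ 581.87759111 -131.33004754   24.9       ]
-120 0.4 17.0;-100 0.4 17.0;-80 0.4 17.1;-60 0.4 17.1;-40 0.4 16.9;-20 0.4 9.3;-60 99.1; -52 96.2; -44 77.9; -36 94.2; -28 100.0; -20 105.0; -12 102.6; -4 102.5; 4 101.9; 12 99.3; 20 99.1; 28 97.6; 44 93.1;
```

play_rows(commands=[{"x": -0.08, "y": 0.05, "z": 0, "wx": 0.01, "wy": 0, "wz": 0, "grip": 1}, {"x": -0.16, "y": 0.1, "z": 0, "wx": 0.02, "wy": 0, "wz": 0, "grip": 1}, {"x": -0.23, "y": 0.142, "z": 0.003, "wx": 0.0245, "wy": 0, "wz": 0, "grip": 1}, {"x": -0.252, "y": 0.14, "z": 0.04, "wx": 0.0245, "wy": 0, "wz": 0, "grip": 1}, {"x": -0.252, "y": 0.134, "z": 0.1, "wx": 0.0245, "wy": 0, "wz": 0, "grip": 1}, {"x": -0.252, "y": 0.13, "z": 0.16, "wx": 0.0245, "wy": 0, "wz": 0, "grip": 1}, {"x": -0.252, "y": 0.127, "z": 0.2, "wx": 0.0245, "wy": 0, "wz": 0, "grip": 1}, {"x": -0.252, "y": 0.126, "z": 0.215, "wx": 0.0245, "wy": 0, "wz": 0, "grip": 1}, {"x": -0.252, "y": 0.1253, "z": 0.225, "wx": 0.0245, "wy": 0, "wz": 0, "grip": 1}, {"x": -0.252, "y": 0.1253, "z": 0.225, "wx": 0.0245, "wy": 0, "wz": 0, "grip": 1}])

```text
time: 14.5
ee_pos: [582.7, -130.8, 27.1]
tcp_rot: [3.139, -0.001, 0.291]
ft_force: [-0.5, -0.2, -2.6]
finger_gap: 21.0
```

play_rows(commands=[{"x": 0, "y": 0, "z": 0.003, "wx": 0, "wy": 0, "wz": 0, "grip": 1}, {"x": 0, "y": 0, "z": 0.005, "wx": 0, "wy": 0, "wz": 0, "grip": 1}, {"x": 0, "y": 0, "z": 0.005, "wx": 0, "wy": 0, "wz": 0, "grip": 0.2}, {"x": 0, "y": 0, "z": 0.004, "wx": 0, "wy": 0, "wz": 0, "grip": -0.1}, {"x": 0, "y": 0, "z": 0.002, "wx": 0, "wy": 0, "wz": 0, "grip": -0.2}, {"x": 0, "y": 0, "z": -0.01, "wx": 0, "wy": 0, "wz": 0, "grip": -0.2}, {"x": 0, "y": 0, "z": -0.04, "wx": 0, "wy": 0, "wz": 0, "grip": -0.2}, {"x": 0, "y": 0, "z": -0.12, "wx": 0, "wy": 0, "wz": 0, "grip": -0.2}, {"x": 0, "y": 0, "z": -0.25, "wx": 0, "wy": 0, "wz": 0, "grip": -0.4}, {"x": 0, "y": 0, "z": -0.4, "wx": 0, "wy": 0, "wz": 0, "grip": -0.5}])

```text
time: 15.75
ee_pos: [581.6, -130.3, 188.4]
tcp_rot: [3.141, 0.0, 0.291]
ft_force: [1.3, -1.1, 0.2]
finger_gap: 63.9
```

Run:
```python
from h import *
s=read_state();print(s["time"],s["ee_pos"],s["tcp_rot"],s["ft_force"],s["finger_gap"])
p,d,P,*_=grab("wrist");m=(P[...,2]>4)&(P[...,2]<25)&(abs(P[...,0]-570)<60)&(P[...,1]>-200)&(P[...,1]<10);print("bar",np.median(P[m],0),np.percentile(P[m][:,2],[5,95]))
p,d,P,*_=grab("top");T=np.linalg.inv(calT())
p2,d2,P2,*_=grab("side")
np.savez("s3.npz",p=p,P=P,p2=p2,P2=P2)
W=np.vstack([P.reshape(-1,3),P2.reshape(-1,3)])@T[:3,:3].T+T[:3,3]
for lo in range(-68,45,8):
    m=(abs(W[:,0])<8)&(W[:,1]>=lo)&(W[:,1]<lo+8)&(W[:,2]>70)&(W[:,2]<130);print(lo+4,np.median(W[m,2]).round(1),end="; ")
print("box",((np.abs(W[:,0])<30)&(W[:,2]>99)&(W[:,1]<20)&(W[:,1]>-40)).sum())
k=(np.abs(W[:,0])<60)&(W[:,2]>99)&(W[:,1]<10)&(W[:,1]>-27);print(np.percentile(W[k,0],[3,50,97]))
tilt=np.radians(7.5)
# grasp: tool x=cal x, tool z = -pad z, at pad tilt; pad z leans to -y
for gy,zz in((-16,60),(-16,20)):
    Rt=R.from_euler('z',CAL['yaw']).as_matrix()@R.from_euler('x',-tilt).as_matrix()@R.from_euler('x',np.pi).as_matrix()
    g=calT()@np.array([0,gy,104.2,1]);
    X=pose(*(g[:3]-Rt[:,2]*zz),Rt);print(rel(X),X[:3,3])
```

```text
15.75 [ 581.61989112 -130.34518945  188.42662475] [3.14055249e+00 2.89048581e-05 2.91086756e-01] [ 1.29161805 -1.08948091  0.23858684] 63.851876006752974
bar [568.76391862 -84.53811543   8.916277  ] [ 5.1534449  16.85723429]
-64 97.8; -56 98.5; -48 95.4; -40 95.1; -32 95.9; -24 104.5; -16 103.6; -8 101.6; 0 101.3; 8 100.0; 16 99.8; 24 98.4; 32 95.8; 40 85.1; 48 92.8; box 355
[-21.49790643  -2.01042121  19.28089954]
[ 2.482e-01 -7.665e-01  6.690e-02 -3.910e-02 -2.700e-03 -2.000e-04] [591.84728385 190.57609547 163.68669168]
[ 2.473e-01 -7.542e-01  1.661e-01 -3.910e-02 -2.700e-03 -2.000e-04] [593.34760683 185.57525854 124.02889723]
```

Run:
```python
from h import *
Rt=down(CAL['yaw'])
for z in(160,130,116.5):
    X=pose(*(calT()@np.array([0,-19,z,1]))[:3],Rt);print(rel(X),X[:3,3])
```

```text
[ 2.481e-01 -7.395e-01  7.630e-02  2.600e-03 -2.700e-03 -1.000e-04] [594.95984988 180.2013726  160.        ]
[ 2.475e-01 -7.401e-01  1.513e-01  2.600e-03 -2.700e-03 -1.000e-04] [594.95984988 180.2013726  130.        ]
[ 2.472e-01 -7.403e-01  1.851e-01  2.600e-03 -2.700e-03 -1.000e-04] [594.95984988 180.2013726  116.5       ]
```

play_rows(commands=[{"x": 0.04, "y": -0.12, "z": 0, "wx": 0, "wy": 0, "wz": 0, "grip": -0.4}, {"x": 0.08, "y": -0.25, "z": 0, "wx": 0, "wy": 0, "wz": 0, "grip": -0.3}, {"x": 0.13, "y": -0.38, "z": 0, "wx": 0, "wy": 0, "wz": 0, "grip": -0.2}, {"x": 0.18, "y": -0.51, "z": 0, "wx": 0, "wy": 0, "wz": 0, "grip": -0.15}, {"x": 0.22, "y": -0.64, "z": 0, "wx": 0, "wy": 0, "wz": 0, "grip": -0.15}, {"x": 0.248, "y": -0.74, "z": 0.02, "wx": 0.001, "wy": -0.001, "wz": 0, "grip": -0.15}, {"x": 0.248, "y": -0.74, "z": 0.076, "wx": 0.002, "wy": -0.002, "wz": 0, "grip": -0.15}, {"x": 0.248, "y": -0.74, "z": 0.11, "wx": 0.002, "wy": -0.002, "wz": 0, "grip": -0.15}, {"x": 0.248, "y": -0.74, "z": 0.126, "wx": 0.002, "wy": -0.002, "wz": 0, "grip": -0.15}, {"x": 0.248, "y": -0.74, "z": 0.126, "wx": 0.002, "wy": -0.002, "wz": 0, "grip": -0.15}])

```text
time: 17.15
ee_pos: [592.2, 180.7, 135.5]
tcp_rot: [-3.137, 0.006, 0.29]
ft_force: [-0.4, -0.1, 0.6]
finger_gap: 48.9
```

Run:
```python
from h import *
s=read_state();print(s["time"],s["ee_pos"],s["tcp_rot"],s["ft_force"],s["finger_gap"])
p,d,P,*_=grab("wrist");p2,d2,P2,*_=grab("side")
b=cv2.resize(p2[110:210,265:345],None,fx=4.5,fy=4.5,interpolation=cv2.INTER_CUBIC)[:400]
save("pics/c4.png",np.hstack([p[:,100:540][:400],b[:, :360]]))
for z in(116.5,115): print(rel(pose(*(calT()@np.array([0,-19,z,1]))[:3],down(CAL['yaw']))))
T=np.linalg.inv(T_state(s));q=P@T[:3,:3].T+T[:3,3]
m=(abs(q[...,1])<14)&(q[...,2]>0)&(q[...,2]<30)&(abs(q[...,0])>18);Q=q[m];print("finger",len(Q),Q[:,2].max() if len(Q) else 0, np.percentile(Q[:,2],[90,98]) if len(Q) else 0)
```

```text
17.15 [592.16265883 180.67888801 135.4514256 ] [-3.13691593  0.00648545  0.29009544] [-0.3659747  -0.08183899  0.59959712] 48.9038276411874
[ 0.0049  0.0034  0.0499 -0.0014  0.0014 -0.0004]
[ 0.0049  0.0034  0.0537 -0.0014  0.0014 -0.0004]
finger 1425 29.96383721441886 [17.2351873 21.9196683]
```

View pics/c4.png

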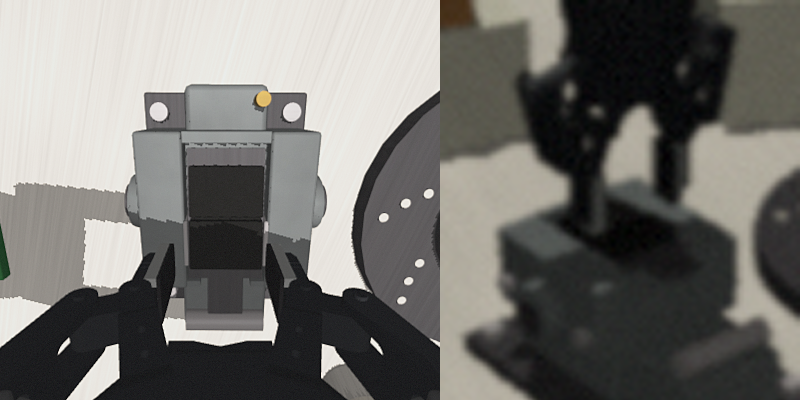

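The wrist view (offset by 100 px) shows the fingers straddling the block. The block spans u 189–265 and the fingers are centred at about 220, so the tool sits a few mm too far to −x. The pad is still raised.

Run:
```python
from h import *
s=read_state();p,d,P,*_=grab("wrist");T=np.linalg.inv(calT());W=P@T[:3,:3].T+T[:3,3]
t=(T@T_state(s))[:3,3];print("tcp cal",t.round(1))
dark=p.astype(int).sum(-1)<150
for y0 in(-26,-20,-10,0,10,20):
    m=(W[...,1]>y0)&(W[...,1]<y0+5)&(W[...,2]>96.5)&(W[...,2]<108)&(abs(W[...,0])<24.5)
    if m.sum(): print(y0,m.sum(),W[m][:,0].min().round(1),W[m][:,0].max().round(1),np.median(W[m][:,2]).round(1))
m=(W[...,2]>92)&(W[...,2]<95.5)&(W[...,1]>0)&(W[...,1]<40)&(abs(W[...,0])<70);x=W[m][:,0];print("walls x",x.min(),x[x<0].max(),x[x>0].min(),x.max())
m=(W[...,2]>96)&(W[...,2]<108)&(abs(W[...,0])<10);print("block y min/max",W[m][:,1].min(),np.percentile(W[m][:,1],[1,99]))
```

```text
tcp cal [ -1.9 -17.7 136.5]
-26 592 -19.9 21.8 104.6
-20 601 -19.8 21.6 103.8
-10 624 -19.6 22.0 102.5
0 523 -19.9 21.7 100.6
10 662 -19.8 22.2 99.7
20 674 -19.5 21.8 98.4
walls x -50.88216324681309 -1.1027131448734053 25.46813467353161 53.18469498697925
block y min/max -63.64270381516792 [-62.20975002  30.34358369]
```

play_rows(commands=[{"x": 0.0073, "y": 0.002, "z": 0, "wx": -0.0014, "wy": 0.0014, "wz": 0, "grip": -0.15}, {"x": 0.0073, "y": 0.002, "z": 0, "wx": -0.0014, "wy": 0.0014, "wz": 0, "grip": -0.15}, {"x": 0.0073, "y": 0.002, "z": 0.012, "wx": -0.0014, "wy": 0.0014, "wz": 0, "grip": -0.15}, {"x": 0.0073, "y": 0.002, "z": 0.024, "wx": -0.0014, "wy": 0.0014, "wz": 0, "grip": -0.15}, {"x": 0.0073, "y": 0.002, "z": 0.034, "wx": -0.0014, "wy": 0.0014, "wz": 0, "grip": -0.15}, {"x": 0.0073, "y": 0.002, "z": 0.04, "wx": -0.0014, "wy": 0.0014, "wz": 0, "grip": -0.15}, {"x": 0.0073, "y": 0.002, "z": 0.044, "wx": -0.0014, "wy": 0.0014, "wz": 0, "grip": -0.15}, {"x": 0.0073, "y": 0.002, "z": 0.047, "wx": -0.0014, "wy": 0.0014, "wz": 0, "grip": -0.15}, {"x": 0.0073, "y": 0.002, "z": 0.047, "wx": -0.0014, "wy": 0.0014, "wz": 0, "grip": -0.15}, {"x": 0.0073, "y": 0.002, "z": 0.047, "wx": -0.0014, "wy": 0.0014, "wz": 0, "grip": -0.15}])

```text
time: 18.55
ee_pos: [595.3, 181.5, 117.2]
tcp_rot: [-3.142, 0.001, 0.291]
ft_force: [0.3, 0.0, -0.0]
finger_gap: 49.2
```

Run:
```python
from h import *
s=read_state();T=np.linalg.inv(calT());print(s["ee_pos"],s["ft_force"],s["finger_gap"],(T@T_state(s))[:3,3].round(1))
```

```text
[595.27786373 181.54037377 117.19653066] [ 0.33357729  0.01041079 -0.00351095] 49.20604511468378 [  0.7 -17.8 117.2]
```

play_rows(commands=[{"x": 0, "y": 0, "z": 0.002, "wx": 0, "wy": 0, "wz": 0, "grip": -0.1}, {"x": 0, "y": 0, "z": 0.002, "wx": 0, "wy": 0, "wz": 0, "grip": 0}, {"x": 0, "y": 0, "z": 0.002, "wx": 0, "wy": 0, "wz": 0, "grip": 0.2}, {"x": 0, "y": 0, "z": 0.002, "wx": 0, "wy": 0, "wz": 0, "grip": 0.5}, {"x": 0, "y": 0, "z": 0.002, "wx": 0, "wy": 0, "wz": 0, "grip": 1}, {"x": 0, "y": 0, "z": 0.002, "wx": 0, "wy": 0, "wz": 0, "grip": 1}, {"x": 0, "y": 0, "z": 0.002, "wx": 0, "wy": 0, "wz": 0, "grip": 1}, {"x": 0, "y": 0, "z": 0.002, "wx": 0, "wy": 0, "wz": 0, "grip": 1}, {"x": 0, "y": 0, "z": 0.002, "wx": 0, "wy": 0, "wz": 0, "grip": 1}, {"x": 0, "y": 0, "z": 0.002, "wx": 0, "wy": 0, "wz": 0, "grip": 1}], squeeze=110)

```text
time: 19.8
ee_pos: [595.9, 181.7, 118.0]
tcp_rot: [3.141, -0.001, 0.291]
ft_force: [-1.7, -0.9, 9.4]
finger_gap: 38.6
```

play_rows(commands=[{"x": 0, "y": 0, "z": -0.004, "wx": 0, "wy": 0, "wz": 0, "grip": 1}, {"x": 0, "y": 0, "z": -0.008, "wx": 0, "wy": 0, "wz": 0, "grip": 1}, {"x": 0, "y": 0, "z": -0.012, "wx": 0, "wy": 0, "wz": 0, "grip": 1}, {"x": 0, "y": 0, "z": -0.016, "wx": 0, "wy": 0, "wz": 0, "grip": 1}, {"x": 0, "y": 0, "z": -0.022, "wx": 0, "wy": 0, "wz": 0, "grip": 1}, {"x": 0, "y": 0, "z": -0.03, "wx": 0, "wy": 0, "wz": 0, "grip": 1}, {"x": 0, "y": 0, "z": -0.04, "wx": 0, "wy": 0, "wz": 0, "grip": 1}, {"x": 0, "y": 0, "z": -0.05, "wx": 0, "wy": 0, "wz": 0, "grip": 1}, {"x": 0, "y": 0, "z": -0.065, "wx": 0, "wy": 0, "wz": 0, "grip": 1}, {"x": 0, "y": 0, "z": -0.08, "wx": 0, "wy": 0, "wz": 0, "grip": 1}])

```text
time: 21.05
ee_pos: [595.4, 181.6, 149.4]
tcp_rot: [3.142, 0.0, 0.291]
ft_force: [-0.3, -0.5, -2.5]
finger_gap: 38.3
```

```bash
cat > padlook.py <<'E'
from h import *
s=read_state();print(s["time"],s["ee_pos"],s["tcp_rot"],s["ft_force"],s["moment"],s["finger_gap"])
p,d,P,*_=grab("wrist");T=np.linalg.inv(T_state(s));q=P@T[:3,:3].T+T[:3,3]
for lo in range(-70,10,8):
    m=(abs(q[...,0])<15)&(q[...,1]>=lo)&(q[...,1]<lo+8)&(q[...,2]>5)&(q[...,2]<55)
    if m.sum()>5: print(lo+4,m.sum(),np.median(q[m][:,2]).round(1),end="; ")
E
python3 padlook.py
```

```text
21.05 [595.36975668 181.61761172 149.40520419] [3.14157244e+00 7.94406592e-05 2.91294473e-01] [-0.34311063 -0.45821447 -2.45430049] [-0.10653424  0.01019686  0.04687874] 38.313417075915254
-66 164 54.7; -58 388 33.0; -50 1159 31.7; -42 985 19.9; -34 960 18.9; -26 935 17.8; -18 905 17.0; -10 890 15.6; -2 871 14.5; 6 830 13.3;
```

```bash
cat >> h.py <<'E'
th=np.radians(7.8);PT=np.eye(4)  # pad in tool
PT[:3,:3]=np.array([[1,0,0],[0,-np.cos(th),np.sin(th)],[0,-np.sin(th),-np.cos(th)]]).T
PT[:3,3]=(0.3,-15,33.6)
def padpose(z,yawd=95.4,c=(482.8,-318.1)):
    Rm=R.from_euler('z',yawd,degrees=True).as_matrix()
    o=np.array([*c,z])+Rm@[0,12,0]
    return pose(*o,Rm)@np.linalg.inv(PT)
E
python3 - <<'E'
from h import *
for z in(120,60,5.5): print(rel(padpose(z)),padpose(z)[:3,3])
s=read_state();T=T_state(s)
T[:3,3]=(539,-90,220);print(rel(T));print(s["qpos"])
E
```

```text
[-0.6114  1.12   -0.0032  0.0366 -0.03   -0.4366] [ 490.21655752 -317.70026625  151.25339385]
[-0.6116  1.1199  0.1468  0.0366 -0.03   -0.4366] [ 490.21655752 -317.70026625   91.25339385]
[-0.6117  1.1199  0.283   0.0366 -0.03   -0.4366] [ 490.21655752 -317.70026625   36.75339385]
[-0.3309  0.6098 -0.1749 -0.     -0.      0.    ]
[ 1.17104732e-01  4.70395945e-01  1.49339101e+00 -3.01574184e-05
  1.17661589e+00 -1.74142209e-01]
```

play_rows(commands=[{"x": 0, "y": 0, "z": -0.1, "wx": 0, "wy": 0, "wz": 0, "grip": 1}, {"x": -0.05, "y": 0.09, "z": -0.15, "wx": 0, "wy": 0, "wz": 0, "grip": 1}, {"x": -0.1, "y": 0.18, "z": -0.15, "wx": 0, "wy": 0, "wz": -0.03, "grip": 1}, {"x": -0.16, "y": 0.29, "z": -0.15, "wx": 0, "wy": 0, "wz": -0.07, "grip": 1}, {"x": -0.22, "y": 0.4, "z": -0.15, "wx": 0, "wy": 0, "wz": -0.11, "grip": 1}, {"x": -0.28, "y": 0.51, "z": -0.15, "wx": 0, "wy": 0, "wz": -0.15, "grip": 1}, {"x": -0.34, "y": 0.62, "z": -0.15, "wx": 0, "wy": 0, "wz": -0.19, "grip": 1}, {"x": -0.4, "y": 0.73, "z": -0.15, "wx": 0, "wy": 0, "wz": -0.23, "grip": 1}, {"x": -0.46, "y": 0.84, "z": -0.15, "wx": 0, "wy": 0, "wz": -0.27, "grip": 1}, {"x": -0.52, "y": 0.95, "z": -0.15, "wx": 0, "wy": 0, "wz": -0.31, "grip": 1}])

```text
time: 22.35
ee_pos: [504.7, -243.7, 208.8]
tcp_rot: [-3.141, 0.001, 1.269]
ft_force: [0.9, -0.7, -3.1]
finger_gap: 38.6
```

```bash
python3 padlook.py; python3 -c "
from h import *
for z in(120,60,5.5): print(rel(padpose(z)))"
```

```text
22.35 [ 504.68675123 -243.71956234  208.82085965] [-3.14128711e+00  5.37418160e-04  1.26917848e+00] [ 0.94374634 -0.69636049 -3.1118937 ] [-0.03339506 -0.14263104  0.0243249 ] 38.61304252283052
-58 245 32.8; -50 1147 32.0; -42 998 20.0; -34 974 18.9; -26 918 17.9; -18 905 17.1; -10 899 15.7; -2 863 14.6; 6 835 13.5; [-0.17    0.0173  0.1451  0.0426 -0.0065 -0.1249]
[-0.1691  0.0172  0.2951  0.0426 -0.0065 -0.1249]
[-0.1682  0.0171  0.4313  0.0426 -0.0065 -0.1249]
```

play_rows(commands=[{"x": -0.06, "y": 0.006, "z": 0, "wx": 0.01, "wy": 0, "wz": -0.04, "grip": 1}, {"x": -0.12, "y": 0.012, "z": 0, "wx": 0.02, "wy": -0.003, "wz": -0.08, "grip": 1}, {"x": -0.17, "y": 0.017, "z": 0, "wx": 0.03, "wy": -0.0065, "wz": -0.125, "grip": 1}, {"x": -0.17, "y": 0.017, "z": 0.06, "wx": 0.0426, "wy": -0.0065, "wz": -0.125, "grip": 1}, {"x": -0.17, "y": 0.017, "z": 0.12, "wx": 0.0426, "wy": -0.0065, "wz": -0.125, "grip": 1}, {"x": -0.17, "y": 0.017, "z": 0.18, "wx": 0.0426, "wy": -0.0065, "wz": -0.125, "grip": 1}, {"x": -0.169, "y": 0.017, "z": 0.24, "wx": 0.0426, "wy": -0.0065, "wz": -0.125, "grip": 1}, {"x": -0.169, "y": 0.017, "z": 0.28, "wx": 0.0426, "wy": -0.0065, "wz": -0.125, "grip": 1}, {"x": -0.169, "y": 0.017, "z": 0.295, "wx": 0.0426, "wy": -0.0065, "wz": -0.125, "grip": 1}, {"x": -0.169, "y": 0.017, "z": 0.295, "wx": 0.0426, "wy": -0.0065, "wz": -0.125, "grip": 1}])

```text
time: 23.65
ee_pos: [491.3, -308.8, 90.6]
tcp_rot: [-3.006, -0.006, 1.658]
ft_force: [0.5, -0.3, -2.5]
finger_gap: 38.4
```

```bash
cat > chk.py <<'E'
from h import *
s=read_state();print(s["time"],s["ee_pos"],s["tcp_rot"],s["ft_force"],s["finger_gap"])
p,d,P,*_=grab("wrist");A=T_state(s)
Pd=A@PT;Q=P@Pd[:3,:3]-Pd[:3,3]@Pd[:3,:3]  # pad-frame coords
m=(abs(Q[...,0])<17)&(Q[...,1]>-14)&(Q[...,1]<27)&(abs(Q[...,2]-17)<6)
w=P[m];c=np.linalg.lstsq(np.c_[w[:,:2],np.ones(len(w))],w[:,2],rcond=None)[0];print("block top",len(w),"mean z",w[:,2].mean(),"tilt deg",np.degrees(c[:2]),"model origin",Pd[:3,3])
for z in(20,8,4): print(rel(padpose(z)))
save("pics/w_%d.png"%int(s["time"]*100),p)
E
python3 chk.py; ls pics
```

```text
23.65 [ 491.31166758 -308.76968484   90.58892911] [-3.0062116  -0.00591907  1.65790887] [ 0.52526661 -0.28003698 -2.54262111] 38.4195464331635
block top 5350 mean z 76.27139566805786 tilt deg [-0.49414163  0.23073274] model origin [ 471.94534853 -309.97409671   59.3232118 ]
[-0.0219  0.0082  0.0992  0.0004 -0.0019 -0.002 ]
[-0.022   0.0123  0.129   0.0004 -0.0019 -0.002 ]
[-0.0221  0.0136  0.1389  0.0004 -0.0019 -0.002 ]
c2.png
c3.png
c4.png
crop.png
side0.png
top0.png
w1.png
w2.png
w3.png
w_2365.png
```

View pics/w_2365.png

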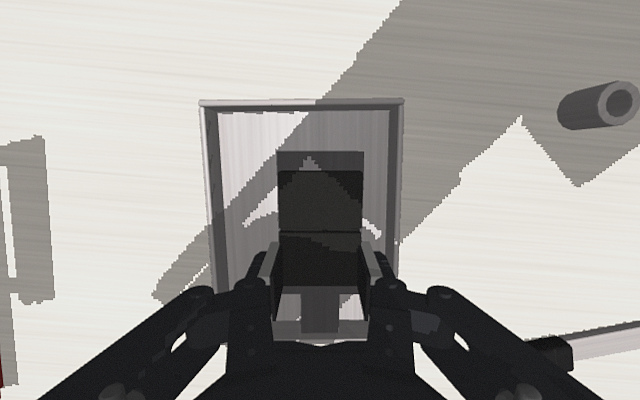

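play_rows(commands=[{"x": -0.022, "y": 0.003, "z": 0.02, "wx": 0, "wy": -0.002, "wz": -0.002, "grip": 1}, {"x": -0.022, "y": 0.006, "z": 0.05, "wx": 0, "wy": -0.002, "wz": -0.002, "grip": 1}, {"x": -0.022, "y": 0.008, "z": 0.08, "wx": 0, "wy": -0.002, "wz": -0.002, "grip": 1}, {"x": -0.022, "y": 0.01, "z": 0.105, "wx": 0, "wy": -0.002, "wz": -0.002, "grip": 1}, {"x": -0.022, "y": 0.012, "z": 0.12, "wx": 0, "wy": -0.002, "wz": -0.002, "grip": 1}, {"x": -0.022, "y": 0.012, "z": 0.128, "wx": 0, "wy": -0.002, "wz": -0.002, "grip": 1}, {"x": -0.022, "y": 0.013, "z": 0.132, "wx": 0, "wy": -0.002, "wz": -0.002, "grip": 1}, {"x": -0.022, "y": 0.013, "z": 0.134, "wx": 0, "wy": -0.002, "wz": -0.002, "grip": 1}, {"x": -0.022, "y": 0.013, "z": 0.134, "wx": 0, "wy": -0.002, "wz": -0.002, "grip": 1}, {"x": -0.022, "y": 0.013, "z": 0.134, "wx": 0, "wy": -0.002, "wz": -0.002, "grip": 1}])

```text
time: 24.95
ee_pos: [490.0, -317.4, 36.8]
tcp_rot: [-3.007, -0.0, 1.665]
ft_force: [0.5, 0.2, -2.4]
finger_gap: 38.4
```

```bash
python3 chk.py
```

```text
24.95 [ 489.9546798  -317.43932363   36.84311698] [-3.00651879e+00 -2.41214402e-04  1.66506747e+00] [ 0.54395552  0.23678876 -2.43508723] 38.42877964960094
block top 5334 mean z 22.488691019949524 tilt deg [-0.41006258 -0.07515727] model origin [ 470.62375335 -318.95817452    5.56919215]
[-0.0008 -0.0042 -0.0359  0.0003 -0.0001  0.    ]
[-0.0008 -0.0002 -0.0062  0.0003 -0.0001  0.    ]
[-0.0008  0.0012  0.0037  0.0003 -0.0001  0.    ]
```

The pad is level and well inside the tray, which spans u 200–403 against 277–363 for the pad. I'll set it down and release.

play_rows(commands=[{"x": 0, "y": 0, "z": 0.002, "wx": 0, "wy": 0, "wz": 0, "grip": 1}, {"x": 0, "y": 0.001, "z": 0.004, "wx": 0, "wy": 0, "wz": 0, "grip": 1}, {"x": 0, "y": 0.001, "z": 0.005, "wx": 0, "wy": 0, "wz": 0, "grip": 1}, {"x": 0, "y": 0.001, "z": 0.005, "wx": 0, "wy": 0, "wz": 0, "grip": 1}, {"x": 0, "y": 0.001, "z": 0.005, "wx": 0, "wy": 0, "wz": 0, "grip": 0}, {"x": 0, "y": 0.001, "z": 0.005, "wx": 0, "wy": 0, "wz": 0, "grip": -0.2}, {"x": 0, "y": 0.001, "z": 0.005, "wx": 0, "wy": 0, "wz": 0, "grip": -0.3}, {"x": 0, "y": 0.001, "z": 0.005, "wx": 0, "wy": 0, "wz": 0, "grip": -0.3}, {"x": 0, "y": -0.002, "z": -0.015, "wx": 0, "wy": 0, "wz": 0, "grip": -0.3}, {"x": 0, "y": -0.006, "z": -0.04, "wx": 0, "wy": 0, "wz": 0, "grip": -0.3}], squeeze=60)

```text
time: 26.25
ee_pos: [489.6, -317.4, 53.4]
tcp_rot: [-3.006, -0.001, 1.665]
ft_force: [0.2, 0.1, -0.4]
finger_gap: 55.8
```

play_rows(commands=[{"x": 0, "y": 0, "z": -0.05, "wx": 0, "wy": 0, "wz": 0, "grip": -0.3}, {"x": 0, "y": 0, "z": -0.1, "wx": 0, "wy": 0, "wz": 0, "grip": -0.3}, {"x": 0, "y": 0, "z": -0.2, "wx": 0, "wy": 0, "wz": 0, "grip": -0.3}, {"x": 0, "y": 0, "z": -0.3, "wx": 0, "wy": 0, "wz": 0, "grip": -0.3}, {"x": 0, "y": 0.1, "z": -0.4, "wx": 0, "wy": 0, "wz": 0, "grip": -0.3}, {"x": 0, "y": 0.2, "z": -0.45, "wx": 0, "wy": 0, "wz": 0, "grip": -0.3}, {"x": 0, "y": 0.2, "z": -0.45, "wx": 0, "wy": 0, "wz": 0, "grip": -0.3}, {"x": 0, "y": 0.2, "z": -0.45, "wx": 0, "wy": 0, "wz": 0, "grip": -0.3}, {"x": 0, "y": 0.2, "z": -0.45, "wx": 0, "wy": 0, "wz": 0, "grip": -0.3}, {"x": 0, "y": 0.2, "z": -0.45, "wx": 0, "wy": 0, "wz": 0, "grip": -0.3}])

```text
time: 27.5
ee_pos: [591.8, -307.9, 220.1]
tcp_rot: [-3.005, -0.001, 1.664]
ft_force: [-0.0, 0.2, -0.1]
finger_gap: 55.5
```

Run:
```python
from h import *
s=read_state();print(s["time"],s["ee_pos"],s["ft_force"],s["finger_gap"])
p2,d2,P2,*_=grab("side");save("pics/final.png",p2)
p,d,P,*_=grab("wrist")
for n,P in(("side",P2),("wrist",P)):
    m=(abs(P[...,0]-471)<25)&(abs(P[...,1]+319)<16)&(P[...,2]>5)&(P[...,2]<60);w=P[m];
    if m.sum()>20: c=np.linalg.lstsq(np.c_[w[:,:2],np.ones(len(w))],w[:,2],rcond=None)[0];print(n,"pad top",m.sum(),w[:,2].mean(),np.degrees(c[:2]))
B=np.linalg.inv(pose(570,-90,0,R.from_euler('z',CAL['yaw']+np.pi/2).as_matrix()));q=P2@B[:3,:3].T+B[:3,3]
for a,b in((-95,-15),(-5,75),(82,98)):
    m=(q[...,0]>a)&(q[...,0]<b)&(abs(q[...,1])<8)&(q[...,2]<60);print("bar z",a,m.sum(),np.percentile(q[m][:,2],[10,50,90]).round(1))
# change vs start of side view
D=np.load("side0.npz");df=np.abs(D["p"].astype(int)-p2).sum(-1)
for n,(u0,u1,v0,v1) in dict(wrench=(375,447,222,250),bolts=(422,442,255,292),spray=(388,422,135,222),socket=(260,276,274,294),jar=(220,245,135,165),box=(170,222,150,188)).items(): print(n,(df[v0:v1,u0:u1]>90).mean().round(3))
```

```text
27.5 [ 591.76495566 -307.9129433   220.08759356] [-0.03216983  0.15180314 -0.12116202] 55.527355737557464
side pad top 371 21.263293468908874 [-0.0106762   0.26719262]
wrist pad top 1415 21.077010159127642 [-0.02964496 -0.00032651]
bar z -95 179 [14.5 16.5 18.1]
bar z -5 148 [6.4 8.5 9.8]
bar z 82 29 [4.5 5.9 7.2]
wrench 0.549
bolts 0.301
spray 0.715
socket 0.412
jar 0.035
box 0.075
```

View pics/final.png

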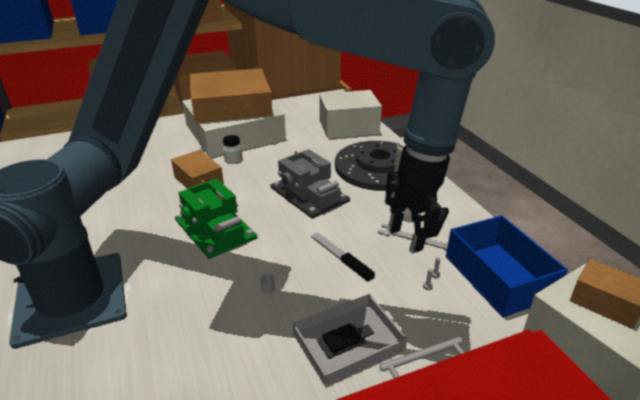

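The pad lies flat in the tray at (345,338), the bar lies flat on the bench at (345,257), and the caliper pocket is empty. The wrench, bolts, socket, jar and box sit where they were. The large pixel differences are from shadow and the arm in view.

```bash
python3 -c "
from bench import *
print(job_done(),read_state()['time'])"
```

```text
the job is handed in; nothing more can be done
the job is handed in; nothing more can be done
```

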